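Load the spice-jar carrier, swing its keeper strip shut and scan its label

ROBOT

A 7-joint arm with a two-finger parallel gripper is mounted at the origin on the work surface; the furniture and walls round the work are solid. World frame = base frame: x ahead of the robot, y to its left, z up, the work surface at z = 0. Lengths are in m, angles in rad, forces in N, time in s.
With the tool pointing down it reaches from about 0.35 to 0.9 m from the base axis. Payload 8.1 kg.
Tool frame: the origin (TCP) lies on the centre line of the jaws, within the pads' length; the fingertips stand arm.tips_ahead ahead of it and the grasp point (between the pads) lies 8 mm behind it (arm.tips_ahead is the distance from the TCP to the fingertips, in m); z points along the fingers, y is the direction in which the jaws open and shut (so a half turn about z gives the same grasp; the last joint's range is limited). The gripper opens to 92 mm and grips with 3 to 60 N. Pads are 19 mm wide; open, the fingers measure 130 mm over their backs; the gripper's body (75 mm by 190 mm) begins 47 mm behind the grasp point.
Start: joints at [-1.325, 0.434, 0.025, 1.573, -0.012, 1.134, -0.075], TCP at [0.214, 0.587, 0.238] pointing down, gripper open.
Joint ranges: [-2.62, 2.62], [-0.44, 2.09], [-1.27, 1.32], [0.08, 2.57], [-1.32, 4.46], [0.12, 2], [-2.74, 2.74]. Speed limits (rad/s): [2.22, 2.22, 3.01, 3.01, 3.14, 3.14, 3.14].

INTERFACE

Orientations are given as a rotation vector (axis times angle).
In Python, from cell import arm gives the robot as it stands. The module is installed in compiled form; this text tells all that it offers.
- The arm moves only by the tool jog_arm, never from a script. Its argument "moves" is a list of rows, each an object with "twist": the turn, a rotation vector about the tool's x, y, z in units of 10 degrees (1.0 is 10 degrees), a list of three; "xyz": the shift along the tool's x, y, z in units of 60 mm (1.0 is 60 mm), a list of three; "grip": the closure, from -1 (fully open) to 1 (shut). A call has 1 to 5 rows; each row is the pose to reach, as a shift and turn from the pose commanded when the call began, along the tool's axes at that moment; what a row does not reach only later rows make up. A row lasts 1/8 s, in which the tool goes at most 62.5 mm and 10.7 degrees, less where a joint would pass 70% of its speed; a pose out of reach is approached as far as the arm can. A call with a gripper value outside its range is refused whole. The fingers move at their own pace and stop on an object; "force" is the grip in N (left out, the last holds). Time passes only in rows, so rows that repeat a pose let the fingers close. It gives the time, the measured TCP pose, the force and the opening at its end, in the units of the state.
- arm.observe(): the state, without advancing time (a new reading comes with each control period).
- arm.get_image(name): name is "side" or "top" or "wrist"; returns the picture (400x640x3 uint8, blue, green, red); there is no depth.
- arm.camera_params(name): a dict with "mtx" (3x3 intrinsics, pixels), "T" (4x4, takes a point from camera to world coordinates); the wrist camera has in their place "T_tool_cam" (4x4, takes a point from camera to tool coordinates, whose origin is the TCP and whose axes are the flange's). Camera axes: x right, y down, z forward; pixel columns grow to the right and rows downward; lengths in m; the calibration is good to about 2 mm. A picture is of the moment at which its call begins: read the wrist's pose just before it. camera_params takes no time and is no camera call.
- arm.sign_off(): hands the job in, once; it reports no verdict.
The state is a dict: "clock": time; "joints": joint angles; "dq": joint speeds; "joint_efforts": joint torques, N m; "position": TCP position; "ee_rot": TCP orientation; "force": force on the tool from outside, world axes, zero at the start; "ft_torque": the same for the moment, N m; "width": opening from 0.0 (shut) to 1.0 (fully open).
Only numpy, scipy, OpenCV 4.12 (cv2) and the standard library are available. Lean on these libraries where they do the work, as an engineer would, in place of code of your own. Each camera call takes 0.05 s, during which the arm holds its last target. There are 200 camera calls.

TASK

Pack the spice jars for the store room: swing the keeper strip of the steel carrier fully open against its stop, stand every spice jar upright in a cell of its own, and swing the strip back over them until it is fully home against its other stop. Then pick up the hand scanner, hold it steady and square to the carrier's bar-code label, about 10 cm in front of it, for three seconds to book the carrier in, and lay the scanner back on the middle of its mat, along the mat. The sugar shaker standing among the jars is not packed; leave it where it is.

Things in the scene. Friction and masses are not known exactly. Their poses are not given: they have to be found in the camera images.
- carrier: Steel jar carrier, fixed. Origin on the worktop under the middle of its four cells. Cell centres: x = +-31, y = +-36 mm; each cell is 58 x 58 mm inside, floor 5 mm above the worktop, walls up to 19 mm. The strip's pin post (radius 13 mm) stands at (110, 0); stop posts of radius 5 mm, 125 mm tall, at (-70.5, 28) for closed and (85, -30) for open.
- keeper (a joint): Angle of the keeper strip about its vertical pin: 0 = closed against its stop, lying along the carrier's -x over the middle of the cells; 1.5 = fully open against its stop, pointing about to the carrier's -y. Opens counter-clockwise seen from above. Friction (0.12 N m) keeps it where it is left; about 1 N at the knob moves it. Starts shut or up to 0.35 open.
- keeper_pin (a point): The strip's pivot axis at the strip's top face. The strip is a flat aluminium bar 44 mm wide, 6 mm thick (118 to 124 mm above the worktop), reaching 227 mm from the pin; it clears the caps of jars in the cells by 8 mm and those of jars on the worktop by 13 mm.
- keeper_knob (a point): Centre of the top of the upright round knob on the strip's free end, 18 mm in diameter, 46 mm tall above the strip (124 to 170 mm above the worktop), on the strip's centre line 205 mm from the pin. Push it from the side along its arc.
- label (a point): Centre of the bar-code label (66 x 46 mm), 39 mm above the worktop; it faces along the carrier's -y. It sits on an aluminium plate 76 mm wide, 62 mm tall, on the carrier's -y side (y = -73 mm).
- scanner: Hand scanner, a lying stick of grey plastic 140 mm long: handle 30 mm wide and 36 mm high from x = -70 to +30 mm, then a head 44 mm wide and 40 mm high to x = +70 mm. Origin: underside, middle of its length; x points along its beam (out of the head), z up. 140 g; grip the handle across, near x = -5 mm.
- scan_window (a point): Centre of the dark window in the scanner's head, at scanner x = 70, y = 0, z = 20 mm. The beam leaves along the scanner's x. The label reads when it lies 50 to 160 mm straight ahead of the window.
- mat: Thin cork mat, 190 x 85 x 3 mm, fixed to the worktop, where the scanner lies along the mat's x. Origin: centre of its underside.
- shaker: Sugar shaker, round glass with a smooth domed cap, 44 mm in diameter, 90 mm tall; not part of the job. Origin: centre of its underside.
- jar0: Spice jar: round, label round its body, dark screw cap. Diameter 44 mm (cap too, which spans 85 to 105 mm up), height 105 mm, 110 g, starts standing upright. Origin: centre of its underside, z up its axis. Closed; the cap does not turn. Two to four of jar0 to jar3 are present.
- jar1: Spice jar, like jar0.
- jar2: Spice jar, like jar0.
- jar3: Spice jar, like jar0.
There are look-alikes about, which are no part of the job. Of the things that look like the mat, take the one that is farthest to the robot's right at the start.

How it is judged:
On the way, in this order (a step that is already met when the one before it is completed fails the run):
1. the keeper strip is swung fully open, to its open stop (value of joint keeper above 1.42 rad), for 0.2 s.
2. every jar stands released in a cell of the carrier while the strip is open (x of jar0 in the frame of carrier between -0.055 and 0.055 m and y of jar0 in the frame of carrier between -0.06 and 0.06 m and z of each of jar0, jar1, jar2, jar3 in the frame of carrier below 0.012 m and angle between each of jar0, jar1, jar2, jar3's own z axis and vertical below 0.12 rad and x of jar1 in the frame of carrier between -0.055 and 0.055 m and y of jar1 in the frame of carrier between -0.06 and 0.06 m and x of jar2 in the frame of carrier between -0.055 and 0.055 m and y of jar2 in the frame of carrier between -0.06 and 0.06 m and x of jar3 in the frame of carrier between -0.055 and 0.055 m and y of jar3 in the frame of carrier between -0.06 and 0.06 m and contact force between the fingers and jar0 below 0.1 N and contact force between the fingers and jar1 below 0.1 N and contact force between the fingers and jar2 below 0.1 N and contact force between the fingers and jar3 below 0.1 N and value of joint keeper above 1.42 rad), for 0.3 s.
3. the strip is swung shut to its closed stop over the standing jars (x of jar0 in the frame of carrier between -0.055 and 0.055 m and y of jar0 in the frame of carrier between -0.06 and 0.06 m and z of each of jar0, jar1, jar2, jar3 in the frame of carrier below 0.012 m and angle between each of jar0, jar1, jar2, jar3's own z axis and vertical below 0.12 rad and x of jar1 in the frame of carrier between -0.055 and 0.055 m and y of jar1 in the frame of carrier between -0.06 and 0.06 m and x of jar2 in the frame of carrier between -0.055 and 0.055 m and y of jar2 in the frame of carrier between -0.06 and 0.06 m and x of jar3 in the frame of carrier between -0.055 and 0.055 m and y of jar3 in the frame of carrier between -0.06 and 0.06 m and value of joint keeper below 0.06 rad), for 0.3 s.
4. the scanner, held in the fingers and steady, faces the label squarely (within 0.25 rad) from 50 to 160 mm, its beam within about 20 mm of the label's centre, for 2 s (x of label in the frame of scan_window between 0.05 and 0.16 m and y of label in the frame of scan_window between -0.022 and 0.022 m and z of label in the frame of scan_window between -0.018 and 0.018 m and angle between the x axis of scanner and the y axis of carrier, either way round below 0.25 rad and linear speed of scanner below 0.03 m/s and contact force between the fingers and scanner above 0.5 N and value of joint keeper below 0.06 rad), for 2 s.
At the end, for the whole second after the job is handed in: Every jar stands upright on the floor of a carrier cell; the strip is within 0.06 rad of its closed stop; the scanner lies released and upright on its mat, within 35 mm along, 25 mm across and 0.25 rad of the mat's middle and length; the sugar shaker still stands (all of step 3 and x of scanner in the frame of mat between -0.035 and 0.035 m and y of scanner in the frame of mat between -0.025 and 0.025 m and z of scanner in the frame of mat below 0.01 m and angle between scanner's own z axis and vertical below 0.1 rad and angle between the x axis of scanner and the x axis of mat, either way round below 0.25 rad and linear speed of scanner below 0.02 m/s and angle between shaker's own z axis and vertical below 0.2 rad); the robot touches nothing.
It fails at once if the sugar shaker is carried off or knocked away (more than 8 cm) (distance of shaker from where it was at the start of the episode above 0.08 m).
Of jar0, jar1, jar2, jar3 only 2 to 4 are there at a start; the rules pass over those that are not, and their reading is None.
At some moment in a run one of scanner may be knocked a few centimetres aside while the robot is not near it.
Once in a run the grip may slacken for a moment while it holds something.
It also fails if it takes over 210 s, if anything falls off the work surface, if the arm or the gripper's body presses on something with over 40 N, if the wrist force passes 120 N, or if a joint passes its speed limit or range.

## Working session

There is one attempt and no reset: what is moved stays moved. The work goes in short steps, Python scripts to look and compute and a tool call to move; the robot and the scene stay as the last step left them, time stands still between calls to the robot, and variables do not carry over. Pictures are saved under pics/ and viewed, about 12 in all and at most 16, crops included, and the job is handed in when it is done.

Besides the shell and the picture viewer there is one more tool, called after ">>>" in YAML: its name, and indented under it one key for each argument. jog_arm: Moves the arm, as the interface text tells. Its arguments: {"type":"object","properties":{"moves":{"type":"array","items":{"type":"object","properties":{"twist":{"type":"array","items":{"type":"number"}},"xyz":{"type":"array","items":{"type":"number"}},"grip":{"type":"number"}}}},"force":{"type":"number"}},"required":["moves"]}

```bash
mkdir -p pics
cat > h.py <<'E'
from cell import arm
import numpy as np, cv2
from scipy.spatial.transform import Rotation as R
def snap(n,f):
    s=arm.observe(); im=arm.get_image(n); cv2.imwrite('pics/'+f+'.png',im); return im,s
def pix2plane(n,uv,z,s=None):
    c=arm.camera_params(n); K=np.array(c['mtx'])
    if n=='wrist':
        T=np.eye(4); T[:3,:3]=R.from_rotvec(s['ee_rot']).as_matrix(); T[:3,3]=s['position']; T=T@np.array(c['T_tool_cam'])
    else: T=np.array(c['T'])
    d=T[:3,:3]@np.linalg.solve(K,[uv[0],uv[1],1.]); o=T[:3,3]
    return o+d*(z-o[2])/d[2]
def proj(n,p,s=None):
    c=arm.camera_params(n); K=np.array(c['mtx'])
    if n=='wrist':
        T=np.eye(4); T[:3,:3]=R.from_rotvec(s['ee_rot']).as_matrix(); T[:3,3]=s['position']; T=T@np.array(c['T_tool_cam'])
    else: T=np.array(c['T'])
    q=np.linalg.inv(T)@np.append(p,1); q=K@q[:3]; return q[:2]/q[2]
E
python3 - <<'E'
from h import *
s=arm.observe(); print(s, arm.tips_ahead)
for n in('side','top'): snap(n,n+'0'); print(n,arm.camera_params(n))
print(arm.camera_params('wrist'))
print(R.from_rotvec(s['ee_rot']).as_matrix().round(3))
E
```

```text
{'clock': 0.0, 'joints': array([-1.32461655,  0.4352244 ,  0.02494418,  1.57407742, -0.01163881,
        1.1339525 , -0.07511314]), 'dq': array([ 0.00055564, -0.00036675,  0.00132933, -0.0001022 ,  0.00149927,
        0.00013089,  0.00092218]), 'joint_efforts': array([-3.70688440e-04, -6.67835212e+01,  9.85361896e-01, -3.14462543e+01,
       -6.04261877e-02,  4.28035890e-02,  1.89756834e-04]), 'position': array([0.21345681, 0.58691834, 0.23695132]), 'ee_rot': array([-5.45172211e-01, -3.09375196e+00,  2.36722312e-03]), 'force': array([ 0.60017748, -0.32286049,  0.44641741]), 'ft_torque': array([-0.03136322,  0.00252853, -0.01206701]), 'width': 1.000062318794291} 0.011
side {'mtx': array([[363.93840067,   0.        , 322.56639761],
       [  0.        , 363.93840067, 200.90662923],
       [  0.        ,   0.        ,   1.        ]]), 'T': array([[ 0.82477242, -0.36394953,  0.43277153,  0.11898197],
       [-0.56503133, -0.56040208,  0.6055486 , -0.69766296],
       [ 0.02213694, -0.74396926, -0.66784706,  0.79455232],
       [ 0.        ,  0.        ,  0.        ,  1.        ]])}
top {
[... 304 characters left out ...]
1943, -0.11579463, -0.99302462,  1.40139017],
       [ 0.        ,  0.        ,  0.        ,  1.        ]])}
{'mtx': array([[325.16588909,   0.        , 315.48733953],
       [  0.        , 325.16588909, 197.45133285],
       [  0.        ,   0.        ,   1.        ]]), 'T_tool_cam': array([[ 5.09920710e-04, -9.55567685e-01, -2.94771334e-01,
         8.10260736e-02],
       [ 9.99999799e-01,  5.98459423e-04, -2.10155705e-04,
         1.75084859e-03],
       [ 3.77226683e-04, -2.94771168e-01,  9.55567798e-01,
        -1.46128864e-01],
       [ 0.00000000e+00,  0.00000000e+00,  0.00000000e+00,
         1.00000000e+00]])}
[[-0.94   0.342 -0.   ]
 [ 0.342  0.94  -0.001]
 [-0.    -0.002 -1.   ]]
```

View pics/top0.png

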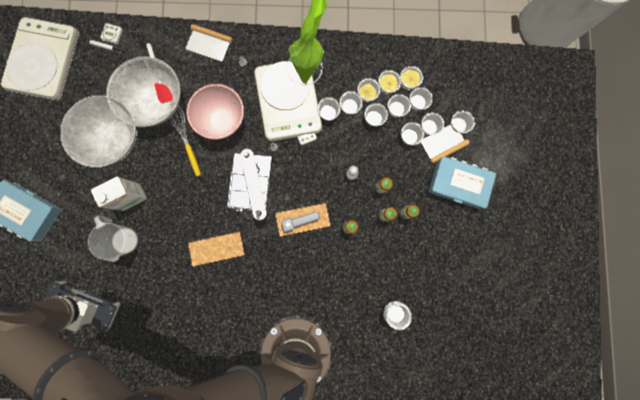

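View pics/side0.png

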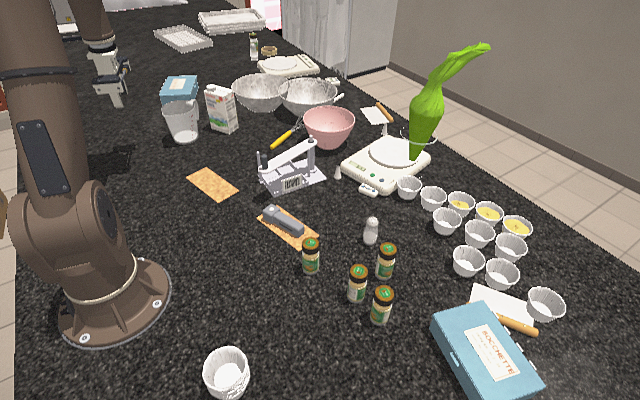

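The top view shows the scanner on the right-hand mat (303,220), the carrier at (250,183), four jars at (351,227), (385,185), (389,214) and (411,212), and the shaker at (352,172). I'll zoom in on the carrier.

Run:
```python
import cv2,numpy as np
a=cv2.imread('pics/top0.png')[140:250,210:310]; b=cv2.imread('pics/side0.png')[125:255,235:345]
a=cv2.resize(a,None,fx=4.5,fy=4.5,interpolation=2)[:500]; b=cv2.resize(b,None,fx=3.8,fy=3.8,interpolation=2)
h=max(a.shape[0],b.shape[0]); f=lambda i:np.pad(i,((0,h-i.shape[0]),(0,0),(0,0)))
cv2.imwrite('pics/z0.png',np.hstack([f(a),f(b)])[:, :800]); print(a.shape,b.shape)
```

```text
(495, 450, 3) (494, 418, 3)
```

View pics/z0.png

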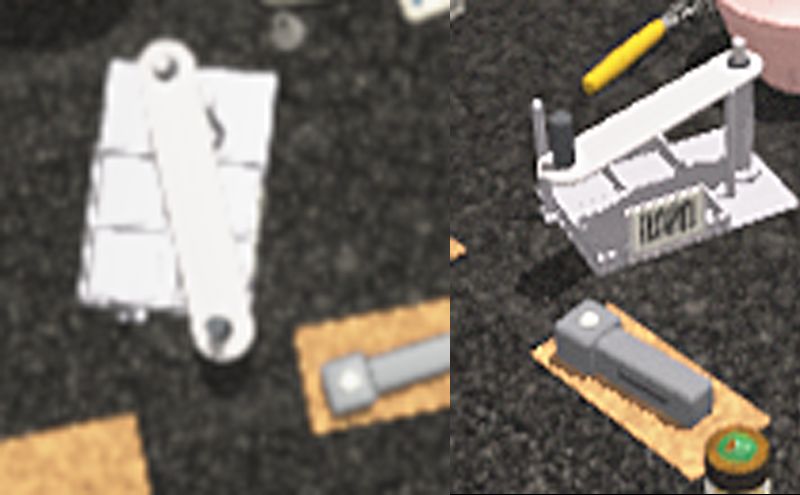

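Run:
```python
from h import *
f=lambda x,y:(210+x/4.5-.4,140+y/4.5-.4)
for n,p,z in [('pin',(165,67),.13),('knob',(219,329),.17),('TL',(113,60),.003),('TR',(276,75),.003),('BL',(80,300),.01),('cellLeft1',(97,155),.019),('cL2',(90,228),.019),('head',(347,385),.043),('mat TL',(297,328),.003),('mat BL',(318,434),.003)]:
    print(n,pix2plane('top',f(*p),z).round(4))
g=lambda x,y:(235+(x-450)/3.8-.4,125+y/3.8-.4)
for n,p,z in [('pin',(738,58),.13),('knob',(562,116),.17),('headtop',(590,318),.043),('label',(665,220),.039)]:
    print('side',n,pix2plane('side',g(*p),z).round(4))
for n in('top','side'):
    im=cv2.imread(f'pics/{n}0.png'); hsv=cv2.cvtColor(im,cv2.COLOR_BGR2HSV)
    m=cv2.inRange(hsv,(40,90,50),(85,255,255))
    k,_,st,c=cv2.connectedComponentsWithStats(m)
    for i in range(1,k):
        if 8<st[i,4]<600: print(n,c[i].round(1),st[i,4],pix2plane(n,c[i],.105).round(4)[:2])
print('shaker',pix2plane('top',(352.5,167),.09))
```

```text
pin [0.6901 0.1788 0.13  ]
knob [0.4886 0.1258 0.17  ]
TL [0.723  0.2441 0.003 ]
TR [0.713  0.1074 0.003 ]
BL [0.5205 0.2614 0.01  ]
cellLeft1 [0.6396 0.2507 0.019 ]
cL2 [0.579  0.2539 0.019 ]
head [0.4535 0.0393 0.043 ]
mat TL [0.5009 0.0839 0.003 ]
mat BL [0.4144 0.0643 0.003 ]
side pin [0.6887 0.1803 0.13  ]
side knob [0.493  0.1312 0.17  ]
side headtop [0.4581 0.0402 0.043 ]
side label [0.5732 0.1183 0.039 ]
top [386.2 182.9] 35 [ 0.6045 -0.3079]
top [413.2 210.5] 33 [ 0.5093 -0.4012]
top [390.1 213. ] 35 [ 0.4993 -0.3207]
top [351.3 226. ] 35 [ 0.4524 -0.1862]
side [217.  122.3] 49 [0.4843 0.4978]
side [415.7 122.9] 10 [1.1091 0.0994]
side [421.6 124.3] 13 [1.1205 0.0799]
side [419.  133.2] 142 [1.0659 0.0398]
side [427.3 125.4] 17 [1.1328 0.0627]
side [419.5 148. ] 23 [ 0.997  -0.0298]
side [412.5 153.8] 59 [ 0.9516 -0.0419]
side [371.9 174.9] 10 [ 0.7622 -0.0562]
side [310.2 242.3] 48 [ 0.4517 -0.1842]
side [387.9 247.9] 50 [ 0.6034 -0.3059]
side [312.4 261.6] 20 [ 0.4227 -0.2383]
side [314.9 268.2] 11 [ 0.4169 -0.258 ]
side [381.  270.8] 41 [ 0.5421 -0.3499]
side [358.5 270.2] 60 [ 0.499  -0.3192]
side [359.5 294.1] 36 [ 0.46   -0.3716]
side [384.2 292.3] 70 [ 0.5088 -0.3985]
side [378.2 314.2] 42 [ 0.4619 -0.4325]
shaker [ 0.66137017 -0.19121882  0.09      ]
```

```bash
cat >> h.py <<'E'
def plan(pts,s=None,yaw=None,start=None):
    "rows (units) for world xyz targets, from the pose now (tool axes now)"
    s=s or arm.observe(); M=R.from_rotvec(s['ee_rot']).as_matrix(); p0=np.array(s['position'] if start is None else start)
    print('pose',s['position'].round(4),'yaw(tool y)',np.degrees(np.arctan2(M[1,1],M[0,1])).round(2),'t',round(s['clock'],2),'w',round(s['width'],3))
    for p in pts: print(np.round(p,4),'->',((M.T@(np.array(p)-p0))/.06).round(2))
E
echo ok
```

```text
ok
```

>>> jog_arm:
  moves:
    - {"xyz":[0,0,-1],"twist":[0,0,1],"grip":1}
    - {"xyz":[0,0,-1.6],"twist":[0,0,2],"grip":1}
    - {"xyz":[-1,-0.8,-1.6],"twist":[0,0,2.5],"grip":1}
    - {"xyz":[-1.7,-1.4,-1.6],"twist":[0,0,2.5],"grip":1}
    - {"xyz":[-2.4,-2,-1.6],"twist":[0,0,2.5],"grip":1}
  force: 20

```text
clock: 0.72
position: [0.3086, 0.4234, 0.3334]
ee_rot: [1.202, 2.903, -0.001]
force: [0.7, 0.2, -0.1]
width: 0.504
```

Run:
```python
from h import *
plan([(.468,.152,.33),(.468,.152,.148)])
```

```text
pose [0.3086 0.4234 0.3334] yaw(tool y) 45.02 t 0.72 w 0.504
[0.468 0.152 0.33 ] -> [-5.08 -1.32  0.06]
[0.468 0.152 0.148] -> [-5.08 -1.32  3.09]
```

>>> jog_arm:
  moves:
    - {"xyz":[-1,-0.26,0.06],"grip":1}
    - {"xyz":[-2,-0.52,0.06],"grip":1}
    - {"xyz":[-3,-0.78,0.06],"grip":1}
    - {"xyz":[-4,-1.04,0.06],"grip":1}
    - {"xyz":[-5.08,-1.32,0.06],"grip":1}

```text
invalid input at $.moves[0]: expected keys twist, xyz, grip
```

>>> jog_arm:
  moves:
    - {"xyz":[0,0,0],"grip":1}
    - {"xyz":[0,0,0],"grip":1}

```text
invalid input at $.moves[0]: expected keys twist, xyz, grip
```

Run:
```python
from h import *
im,s=snap('wrist','w1'); print(s['position'],s['width'],s['force'])
for p in [(.49,.128,.17),(.69,.1795,.124),(.58,.189,.005)]: print(proj('wrist',p,s))
plan([(.468,.152,.148)])
```

```text
[0.30862869 0.42342849 0.33344687] 0.5036433829308291 [ 0.6820692   0.234874   -0.05516392]
[251.98154121 436.77112332]
[378.54866112 457.71883339]
[329.41543514 353.43534836]
pose [0.3143 0.4155 0.334 ] yaw(tool y) 44.47 t 0.78 w 0.467
[0.468 0.152 0.148] -> [-4.91 -1.25  3.12]
```

View pics/w1.png

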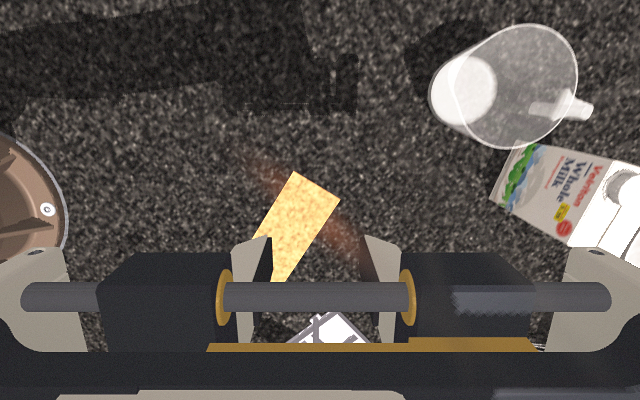

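The wrist camera looks toward the robot side of the tool and shows the jug, the milk carton and the left mat. Every row needs all three keys, so I'm sending the moves again.

>>> jog_arm:
  moves:
    - {"xyz":[-1,-0.26,0.06],"twist":[0,0,0],"grip":1}
    - {"xyz":[-2,-0.52,0.06],"twist":[0,0,0],"grip":1}
    - {"xyz":[-3,-0.78,0.06],"twist":[0,0,0],"grip":1}
    - {"xyz":[-4,-1.04,0.06],"twist":[0,0,0],"grip":1}
    - {"xyz":[-5,-1.3,0.06],"twist":[0,0,0],"grip":1}

```text
clock: 1.4
position: [0.4655, 0.1565, 0.3301]
ee_rot: [-1.201, -2.903, -0.0]
force: [0.6, -0.1, 0.1]
width: 0.003
```

>>> jog_arm:
  moves:
    - {"xyz":[0,0,0],"twist":[0,0,0],"grip":1}
    - {"xyz":[0,0,0],"twist":[0,0,0],"grip":1}
    - {"xyz":[0,0,0],"twist":[0,0,0],"grip":1}
    - {"xyz":[0,0,0],"twist":[0,0,0],"grip":1}

```text
clock: 1.9
position: [0.4644, 0.1594, 0.33]
ee_rot: [-1.198, -2.904, 0.0]
force: [-0.3, -0.0, 0.0]
width: 0.006
```

Run:
```python
from h import *
plan([(.464,.154,.148)])
O=np.array([.69,.1795]);n=np.array([.707,-.707])
pts=[]
for q in np.radians([194,205,217,229,241,250,256,261]):
    k=O+.205*np.array([np.cos(q),np.sin(q)])-.0185*n; pts.append((*k,.148))
plan(pts,start=(.464,.154,.148))
```

```text
pose [0.4644 0.1594 0.33  ] yaw(tool y) 45.15 t 1.9 w 0.006
[0.464 0.154 0.148] -> [-0.06 -0.07  3.03]
pose [0.4644 0.1594 0.33  ] yaw(tool y) 45.15 t 1.9 w 0.006
[0.478 0.143 0.148] -> [-0.3   0.03 -0.  ]
[0.4911 0.1059 0.148 ] -> [-0.89 -0.25 -0.  ]
[0.5132 0.0692 0.148 ] -> [-1.58 -0.42 -0.  ]
[0.5424 0.0379 0.148 ] -> [-2.29 -0.45 -0.  ]
[0.5775 0.0133 0.148 ] -> [-3.   -0.33 -0.  ]
[ 6.068e-01 -1.000e-04  1.480e-01] -> [-3.5  -0.14 -0.  ]
[ 0.6273 -0.0063  0.148 ] -> [-3.81  0.03 -0.  ]
[ 0.6449 -0.0099  0.148 ] -> [-4.06  0.19 -0.  ]
```

>>> jog_arm:
  moves:
    - {"xyz":[-0.06,-0.07,0.9],"twist":[0,0,0],"grip":1}
    - {"xyz":[-0.06,-0.07,1.8],"twist":[0,0,0],"grip":1}
    - {"xyz":[-0.06,-0.07,2.6],"twist":[0,0,0],"grip":1}
    - {"xyz":[-0.06,-0.07,3.03],"twist":[0,0,0],"grip":1}
    - {"xyz":[-0.06,-0.07,3.03],"twist":[0,0,0],"grip":1}

```text
clock: 2.52
position: [0.4631, 0.1527, 0.1469]
ee_rot: [-1.199, -2.901, 0.005]
force: [0.1, 0.4, 0.1]
width: 0.005
```

>>> jog_arm:
  moves:
    - {"xyz":[-0.3,0,0],"twist":[0,0,0],"grip":1}
    - {"xyz":[-0.6,-0.12,0],"twist":[0,0,0],"grip":1}
    - {"xyz":[-0.9,-0.25,0],"twist":[0,0,0],"grip":1}
    - {"xyz":[-1.24,-0.35,0],"twist":[0,0,0],"grip":1}
    - {"xyz":[-1.58,-0.42,0],"twist":[0,0,0],"grip":1}

```text
clock: 3.15
position: [0.5143, 0.0678, 0.1499]
ee_rot: [1.2, 2.903, 0.002]
force: [-0.9, 0.5, -0.4]
width: 0.005
```

>>> jog_arm:
  moves:
    - {"xyz":[-0.35,-0.03,0],"twist":[0,0,0],"grip":1}
    - {"xyz":[-0.71,-0.03,0],"twist":[0,0,0],"grip":1}
    - {"xyz":[-1.07,0.02,0],"twist":[0,0,0],"grip":1}
    - {"xyz":[-1.42,0.09,0],"twist":[0,0,0],"grip":1}
    - {"xyz":[-1.67,0.18,0],"twist":[0,0,0],"grip":1}

```text
clock: 3.78
position: [0.5936, 0.0045, 0.1499]
ee_rot: [1.201, 2.901, 0.002]
force: [-1.5, 1.8, -0.2]
width: -0.001
```

>>> jog_arm:
  moves:
    - {"xyz":[-0.25,0.1,0],"twist":[0,0,0],"grip":1}
    - {"xyz":[-0.4,0.19,0],"twist":[0,0,0],"grip":1}
    - {"xyz":[-0.56,0.27,0],"twist":[0,0,0],"grip":1}
    - {"xyz":[-0.76,0.4,0],"twist":[0,0,0],"grip":1}
    - {"xyz":[-0.81,0.43,0],"twist":[0,0,0],"grip":1}

```text
clock: 4.4
position: [0.645, -0.011, 0.1483]
ee_rot: [-1.201, -2.902, -0.0]
force: [-6.4, 3.1, 4.6]
width: 0.003
```

>>> jog_arm:
  moves:
    - {"xyz":[0,0,0],"twist":[0,0,0],"grip":1}
    - {"xyz":[0,0,0],"twist":[0,0,0],"grip":1}

```text
clock: 4.65
position: [0.6446, -0.0112, 0.1483]
ee_rot: [-1.201, -2.903, -0.0]
force: [0.5, 1.7, -0.8]
width: 0.009
```

Run:
```python
from h import *
im,s=snap('top','top1'); print(s['position'],s['force'])
im2=cv2.imread('pics/top1.png'); cv2.imwrite('pics/z1.png',cv2.resize(im2[135:245,210:370],None,fx=5,fy=5,interpolation=2))
```

```text
[ 0.64462693 -0.01118384  0.14828187] [ 0.46016577  1.65480814 -0.83098836]
```

View pics/z1.png

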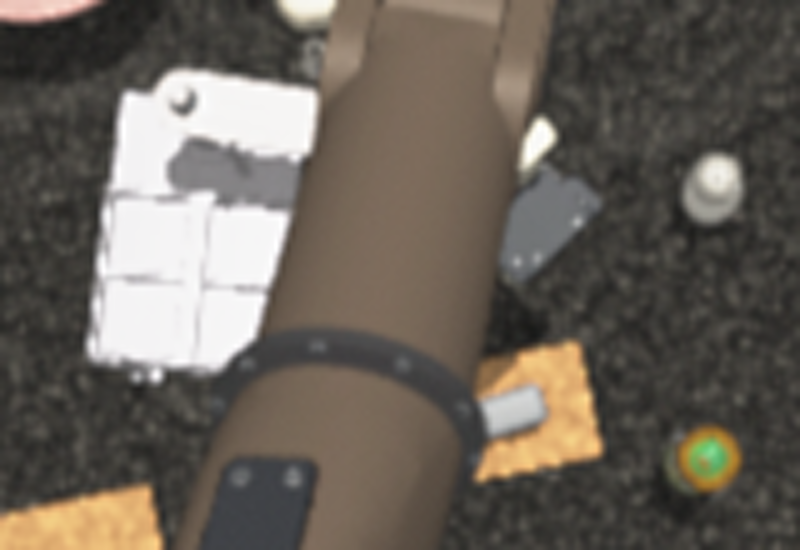

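The arm hides the knob, and the strip points roughly to the carrier's -y. I'll push a little further to feel the stop.

>>> jog_arm:
  moves:
    - {"xyz":[-0.06,0.04,0],"twist":[0,0,0],"grip":1}
    - {"xyz":[-0.09,0.07,0],"twist":[0,0,0],"grip":1}
    - {"xyz":[-0.09,0.07,0],"twist":[0,0,0],"grip":1}
    - {"xyz":[-0.09,0.07,0],"twist":[0,0,0],"grip":1}

```text
clock: 5.2
position: [0.647, -0.0099, 0.1471]
ee_rot: [-1.196, -2.894, 0.001]
force: [-15.6, 8.0, 6.3]
width: 0.004
```

>>> jog_arm:
  moves:
    - {"xyz":[0.3,0,0],"twist":[0,0,0],"grip":1}
    - {"xyz":[0.6,0,0],"twist":[0,0,0],"grip":1}
    - {"xyz":[0.6,0,-0.9],"twist":[0,0,0],"grip":1}
    - {"xyz":[0.6,0,-1.8],"twist":[0,0,0],"grip":1}
    - {"xyz":[0.6,0,-2.7],"twist":[0,0,0],"grip":1}

```text
clock: 5.82
position: [0.6258, 0.0135, 0.3124]
ee_rot: [1.201, 2.902, 0.001]
force: [0.5, 0.6, -0.4]
width: 0.003
```

Run:
```python
from h import *
plan([(.66,.09,.32),(.63,-.03,.32)])
```

```text
pose [0.6258 0.0135 0.3124] yaw(tool y) 45.03 t 5.83 w 0.003
[0.66 0.09 0.32] -> [ 0.5   1.3  -0.13]
[ 0.63 -0.03  0.32] -> [-0.56 -0.46 -0.13]
```

>>> jog_arm:
  moves:
    - {"xyz":[0.5,0.5,-0.3],"twist":[0,0,0],"grip":1}
    - {"xyz":[1.0,1,-0.6],"twist":[0,0,0],"grip":0.5}
    - {"xyz":[1.6,1.5,-0.6],"twist":[0,0,0],"grip":0}
    - {"xyz":[1.6,1.5,-0.6],"twist":[0,0,0],"grip":-1}
    - {"xyz":[1.6,1.5,-0.6],"twist":[0,0,0],"grip":-1}

```text
clock: 6.45
position: [0.6217, 0.1443, 0.3464]
ee_rot: [1.201, 2.902, -0.001]
force: [0.2, -0.2, -1.0]
width: 0.39
```

>>> jog_arm:
  moves:
    - {"xyz":[0,0,0],"twist":[0,0,0],"grip":-1}
    - {"xyz":[0,0,0],"twist":[0,0,0],"grip":-1}
    - {"xyz":[0,0,0],"twist":[0,0,0],"grip":-1}

```text
clock: 6.82
position: [0.622, 0.1439, 0.3464]
ee_rot: [1.203, 2.902, 0.0]
force: [0.1, -0.0, 0.1]
width: 0.719
```

Run:
```python
from h import *
im,s=snap('wrist','w2'); print(s['position'],s['ee_rot'],s['width'])
np.save('w2.npy',np.r_[s['position'],s['ee_rot']])
O=np.array([.58,.189]);a=np.radians(-5);Q=np.array([[np.cos(a),-np.sin(a)],[np.sin(a),np.cos(a)]])
for sx in(1,-1):
  for sy in (1,-1): p=O+Q@[.031*sx,.036*sy]; print(p.round(4),proj('wrist',(*p,.005),s).round(1))
```

```text
[0.6220482  0.14385643 0.34638702] [1.20348366e+00 2.90179456e+00 4.36351510e-05] 0.7186494336972857
[0.614  0.2222] [349.  111.9]
[0.6077 0.1504] [311.2 143.9]
[0.5523 0.2276] [321.8  77.1]
[0.546  0.1558] [283.5 111.1]
```

View pics/w2.png

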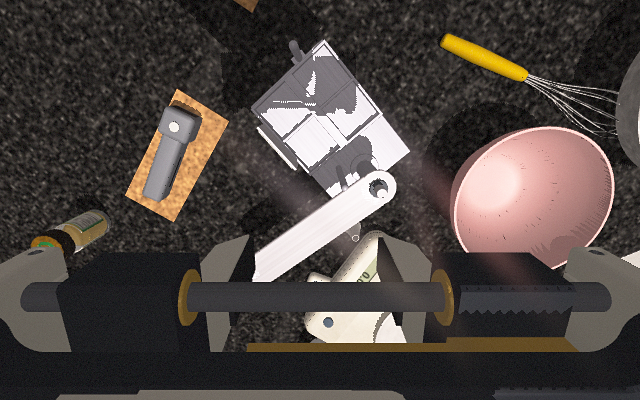

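Carrier with the strip open, scanner on its mat. I'll overlay my carrier model on a zoom of this view to refine the pose.

```bash
cat > ov.py <<'E'
from h import *
import sys
x,y,a=float(sys.argv[1]),float(sys.argv[2]),np.radians(float(sys.argv[3]))
v=np.load('w2.npy'); s=dict(position=v[:3],ee_rot=v[3:]); im=cv2.imread('pics/w2.png')
f=4; c=cv2.resize(im[30:210,235:425],None,fx=f,fy=f,interpolation=2)
Q=np.array([[np.cos(a),-np.sin(a)],[np.sin(a),np.cos(a)]])
def P(px,py,z): q=Q@[px,py]+[x,y]; u=proj('wrist',(*q,z),s); return tuple(int(round(t)) for t in ((u-[235,30]+.5)*f))
for l in [((-.062,0),(.062,0)),((0,-.070),(0,.070)),((-.062,-.070),(.062,-.070)),((-.062,.07),(.062,.07)),((-.062,-.07),(-.062,.07)),((.062,-.07),(.062,.07))]:
    cv2.line(c,P(*l[0],.019),P(*l[1],.019),(0,0,255),1)
cv2.circle(c,P(.110,0,.124),6,(0,255,0),1); cv2.circle(c,P(-.0705,.028,.125),10,(0,255,0),1)
for e in(-.033,.033): cv2.circle(c,P(e,-.074,.062),4,(255,0,0),1)
cv2.imwrite('pics/'+sys.argv[4]+'.png',c)
E
python3 ov.py .580 .189 -5 o1
```

```text
(no output)
```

View pics/o1.png

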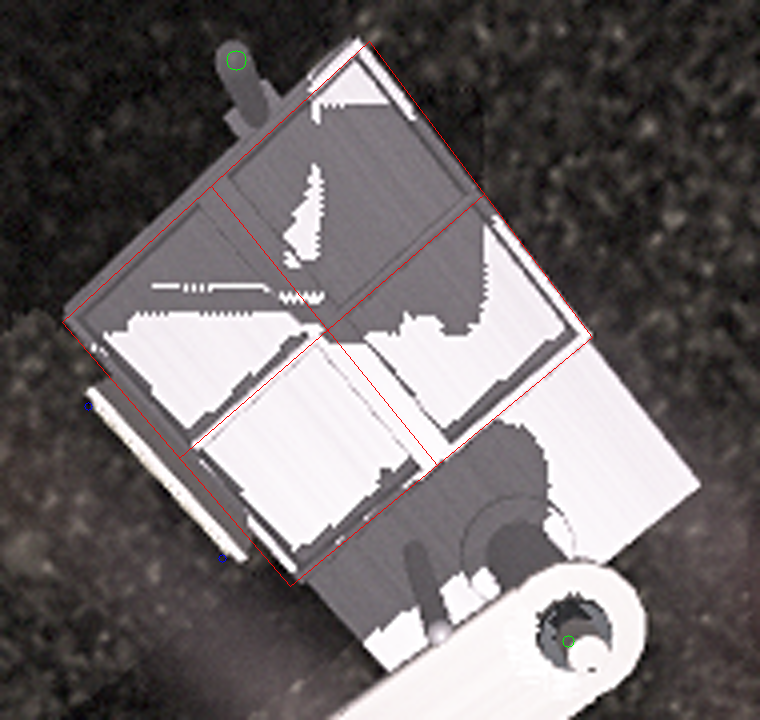

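The overlay agrees to within about 2 mm, so the carrier is at (.580,.189), yaw -5°, and the strip rests on its open post. Next is jar A.

>>> jog_arm:
  moves:
    - {"xyz":[-0.3,-0.94,0.3],"twist":[0,0,0],"grip":-1}
    - {"xyz":[-0.6,-1.88,0.7],"twist":[0,0,0],"grip":-1}
    - {"xyz":[-0.9,-2.82,1.2],"twist":[0,0,0],"grip":-1}
    - {"xyz":[-1.2,-3.75,1.6],"twist":[0,0,0],"grip":-1}
    - {"xyz":[-1.5,-4.7,2.1],"twist":[0,0,0],"grip":-1}

```text
clock: 7.5
position: [0.4898, -0.1119, 0.2247]
ee_rot: [1.202, 2.901, 0.001]
force: [1.1, -1.1, -0.1]
width: 1.001
```

>>> jog_arm:
  moves:
    - {"xyz":[-0.38,-0.9,0],"twist":[0,0,0],"grip":-1}
    - {"xyz":[-0.38,-1.19,0],"twist":[0,0,0],"grip":-1}
    - {"xyz":[-0.38,-1.19,0],"twist":[0,0,0],"grip":-1}
    - {"xyz":[-0.38,-1.19,0.0],"twist":[0,0,0],"grip":-1}

```text
clock: 8.0
position: [0.4573, -0.1752, 0.2251]
ee_rot: [1.199, 2.903, 0.001]
force: [0.4, 0.6, -0.3]
width: 1.004
```

Run:
```python
from h import *
plan([(.452,-.1855,.082)])
```

```text
pose [ 0.4573 -0.1752  0.2251] yaw(tool y) 45.14 t 8.0 w 1.004
[ 0.452  -0.1855  0.082 ] -> [-0.06 -0.19  2.38]
```

>>> jog_arm:
  moves:
    - {"xyz":[-0.06,-0.19,0.6],"twist":[0,0,0],"grip":-1}
    - {"xyz":[-0.06,-0.19,1.3],"twist":[0,0,0],"grip":-1}
    - {"xyz":[-0.06,-0.19,2.0],"twist":[0,0,0],"grip":-1}
    - {"xyz":[-0.06,-0.19,2.38],"twist":[0,0,0],"grip":-1}
    - {"xyz":[-0.06,-0.19,2.38],"twist":[0,0,0],"grip":-1}
  force: 30

```text
clock: 8.62
position: [0.4506, -0.1856, 0.0807]
ee_rot: [-1.197, -2.901, 0.0]
force: [-0.5, 0.4, 0.9]
width: 1.001
```

>>> jog_arm:
  moves:
    - {"xyz":[0,0,0],"twist":[0,0,0],"grip":1}
    - {"xyz":[0,0,0],"twist":[0,0,0],"grip":1}
    - {"xyz":[0,0,0],"twist":[0,0,0],"grip":1}
    - {"xyz":[0,0,0],"twist":[0,0,0],"grip":1}
    - {"xyz":[0,0,0],"twist":[0,0,0],"grip":1}

```text
clock: 9.25
position: [0.4508, -0.1874, 0.0823]
ee_rot: [1.202, 2.902, 0.0]
force: [-0.2, 0.5, -0.0]
width: 0.508
```

>>> jog_arm:
  moves:
    - {"xyz":[0,0,-0.3],"twist":[0,0,0],"grip":1}
    - {"xyz":[0,0,-1],"twist":[0,0,0],"grip":1}
    - {"xyz":[0,0,-1.7],"twist":[0,0,0],"grip":1}
    - {"xyz":[0,0,-2.4],"twist":[0,0,0],"grip":1}
    - {"xyz":[0,0,-2.4],"twist":[0,0,0],"grip":1}

```text
clock: 9.88
position: [0.4522, -0.1881, 0.2288]
ee_rot: [1.2, 2.898, 0.002]
force: [0.4, 0.1, -1.0]
width: 0.473
```

Run:
```python
from h import *
plan([(.552,.228,.225),(.614,.222,.225)])
```

```text
pose [ 0.4522 -0.1881  0.2288] yaw(tool y) 45.01 t 9.88 w 0.473
[0.552 0.228 0.225] -> [3.73 6.08 0.07]
[0.614 0.222 0.225] -> [2.93 6.74 0.07]
```

>>> jog_arm:
  moves:
    - {"xyz":[0.3,0.7,0],"twist":[0,0,0],"grip":1}
    - {"xyz":[0.65,1.5,0],"twist":[0,0,0],"grip":1}
    - {"xyz":[1,2.3,0],"twist":[0,0,0],"grip":1}
    - {"xyz":[1.35,3.1,0],"twist":[0,0,0],"grip":1}
    - {"xyz":[1.7,3.9,0],"twist":[0,0,0],"grip":1}

```text
clock: 10.5
position: [0.5437, 0.0518, 0.2248]
ee_rot: [-1.202, -2.901, 0.001]
force: [0.4, -1.6, -1.0]
width: 0.472
```

>>> jog_arm:
  moves:
    - {"xyz":[0.35,0.8,0],"twist":[0,0,0],"grip":1}
    - {"xyz":[0.7,1.6,0],"twist":[0,0,0],"grip":1}
    - {"xyz":[1,2.3,0],"twist":[0,0,0],"grip":1}
    - {"xyz":[1.23,2.84,0],"twist":[0,0,0],"grip":1}
    - {"xyz":[1.23,2.84,0],"twist":[0,0,0],"grip":1}

```text
clock: 11.12
position: [0.6115, 0.2265, 0.2236]
ee_rot: [-1.194, -2.903, 0.001]
force: [-0.3, 0.2, -1.4]
width: 0.475
```

>>> jog_arm:
  moves:
    - {"xyz":[0,0,0],"twist":[0,0,0],"grip":1}
    - {"xyz":[0,0,0],"twist":[0,0,0],"grip":1}

```text
clock: 11.38
position: [0.612, 0.2212, 0.2258]
ee_rot: [-1.205, -2.901, 0.001]
force: [-0.4, 0.5, -1.0]
width: 0.474
```

Run:
```python
from h import *
plan([(.614,.222,.120),(.614,.222,.089)])
```

```text
pose [0.612  0.2212 0.2258] yaw(tool y) 44.9 t 11.38 w 0.474
[0.614 0.222 0.12 ] -> [-0.01  0.03  1.76]
[0.614 0.222 0.089] -> [-0.01  0.03  2.28]
```

>>> jog_arm:
  moves:
    - {"xyz":[0,0.03,0.7],"twist":[0,0,0],"grip":1}
    - {"xyz":[0,0.03,1.4],"twist":[0,0,0],"grip":1}
    - {"xyz":[0,0.03,1.9],"twist":[0,0,0],"grip":1}
    - {"xyz":[0,0.03,2.2],"twist":[0,0,0],"grip":1}
    - {"xyz":[0,0.03,2.28],"twist":[0,0,0],"grip":1}

```text
clock: 12.0
position: [0.6134, 0.2232, 0.0892]
ee_rot: [-1.203, -2.902, 0.002]
force: [-3.6, -3.4, 11.3]
width: 0.472
```

>>> jog_arm:
  moves:
    - {"xyz":[0,0,0],"twist":[0,0,0],"grip":1}
    - {"xyz":[0,0,0],"twist":[0,0,0],"grip":-0.3}
    - {"xyz":[0,0,0],"twist":[0,0,0],"grip":-0.3}
    - {"xyz":[0,0,0],"twist":[0,0,0],"grip":-0.3}

```text
clock: 12.5
position: [0.6137, 0.2244, 0.0898]
ee_rot: [1.202, 2.902, 0.001]
force: [0.6, 0.7, 0.6]
width: 0.642
```

>>> jog_arm:
  moves:
    - {"xyz":[0,0,-0.6],"twist":[0,0,0],"grip":-0.3}
    - {"xyz":[0,0,-1.4],"twist":[0,0,0],"grip":-0.3}
    - {"xyz":[0,0,-2.3],"twist":[0,0,0],"grip":-0.3}
    - {"xyz":[-0.6,-0.6,-2.35],"twist":[0,0,0],"grip":-1}
    - {"xyz":[-1.2,-1.2,-2.35],"twist":[0,0,0],"grip":-1}

```text
clock: 13.12
position: [0.6139, 0.1218, 0.2316]
ee_rot: [1.199, 2.902, 0.002]
force: [0.7, -0.1, -0.2]
width: 0.819
```

>>> jog_arm:
  moves:
    - {"xyz":[-0.65,-0.7,0],"twist":[0,0,0],"grip":-1}
    - {"xyz":[-1.3,-1.4,0],"twist":[0,0,0],"grip":-1}
    - {"xyz":[-1.95,-2.1,0],"twist":[0,0,0],"grip":-1}
    - {"xyz":[-2.6,-2.8,0],"twist":[0,0,0],"grip":-1}
    - {"xyz":[-3.25,-3.5,0],"twist":[0,0,0],"grip":-1}

```text
clock: 13.75
position: [0.6028, -0.1657, 0.2307]
ee_rot: [1.201, 2.902, 0.001]
force: [0.5, -0.1, 0.0]
width: 0.999
```

>>> jog_arm:
  moves:
    - {"xyz":[-0.65,-0.7,0],"twist":[0,0,0],"grip":-1}
    - {"xyz":[-1.3,-1.3,0],"twist":[0,0,0],"grip":-1}
    - {"xyz":[-1.67,-1.65,0],"twist":[0,0,0],"grip":-1}
    - {"xyz":[-1.67,-1.65,0],"twist":[0,0,0],"grip":-1}
    - {"xyz":[-1.67,-1.65,0],"twist":[0,0,0],"grip":-1}

```text
clock: 14.38
position: [0.6041, -0.3037, 0.2302]
ee_rot: [-1.201, -2.903, -0.002]
force: [-0.6, 0.5, -0.5]
width: 0.999
```

Run:
```python
from h import *
plan([(.604,-.307,.082)])
im,s=snap('side','s1')
cv2.imwrite('pics/z2.png',cv2.resize(im[125:325,230:430],None,fx=3,fy=3,interpolation=2))
```

```text
pose [ 0.6041 -0.3037  0.2302] yaw(tool y) 45.05 t 14.38 w 0.999
[ 0.604 -0.307  0.082] -> [-0.04 -0.04  2.47]
```

View pics/z2.png

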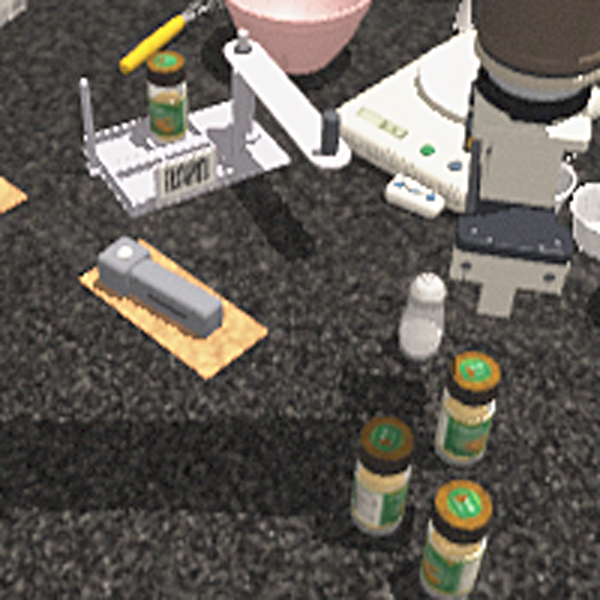

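Jar A stands upright in the far-left cell, and jars B, C and D and the shaker haven't moved. Jar B is next.

>>> jog_arm:
  moves:
    - {"xyz":[-0.04,-0.04,0.7],"twist":[0,0,0],"grip":-1}
    - {"xyz":[-0.04,-0.04,1.4],"twist":[0,0,0],"grip":-1}
    - {"xyz":[-0.04,-0.04,2.1],"twist":[0,0,0],"grip":-1}
    - {"xyz":[-0.04,-0.04,2.47],"twist":[0,0,0],"grip":-1}
    - {"xyz":[-0.04,-0.04,2.47],"twist":[0,0,0],"grip":-1}

```text
clock: 15.05
position: [0.6034, -0.3059, 0.0805]
ee_rot: [-1.197, -2.901, -0.001]
force: [-0.3, 0.6, 1.5]
width: 1.003
```

>>> jog_arm:
  moves:
    - {"xyz":[0,0,0],"twist":[0,0,0],"grip":1}
    - {"xyz":[0,0,0],"twist":[0,0,0],"grip":1}
    - {"xyz":[0,0,0],"twist":[0,0,0],"grip":1}
    - {"xyz":[0,0,0],"twist":[0,0,0],"grip":1}
    - {"xyz":[0,0,0],"twist":[0,0,0],"grip":1}

```text
clock: 15.68
position: [0.6039, -0.3083, 0.0823]
ee_rot: [1.202, 2.902, 0.0]
force: [-0.6, -0.2, 0.1]
width: 0.505
```

>>> jog_arm:
  moves:
    - {"xyz":[0,0,-0.3],"twist":[0,0,0],"grip":1}
    - {"xyz":[0,0,-1],"twist":[0,0,0],"grip":1}
    - {"xyz":[0,0,-1.7],"twist":[0,0,0],"grip":1}
    - {"xyz":[0,0,-2.4],"twist":[0,0,0],"grip":1}
    - {"xyz":[0,0,-2.4],"twist":[0,0,0],"grip":1}

```text
clock: 16.3
position: [0.6054, -0.3098, 0.2314]
ee_rot: [1.2, 2.895, -0.0]
force: [-0.7, -0.5, -1.6]
width: 0.475
```

Run:
```python
from h import *
plan([(.552,.228,.225)])
```

```text
pose [ 0.6054 -0.3098  0.2314] yaw(tool y) 44.99 t 16.3 w 0.475
[0.552 0.228 0.225] -> [6.97 5.71 0.07]
```

>>> jog_arm:
  moves:
    - {"xyz":[0.5,0.4,0],"twist":[0,0,0],"grip":1}
    - {"xyz":[1.15,0.94,0],"twist":[0,0,0],"grip":1}
    - {"xyz":[1.8,1.47,0],"twist":[0,0,0],"grip":1}
    - {"xyz":[2.45,2.0,0],"twist":[0,0,0],"grip":1}
    - {"xyz":[3.1,2.54,0],"twist":[0,0,0],"grip":1}

```text
clock: 16.92
position: [0.5793, -0.0674, 0.226]
ee_rot: [-1.202, -2.902, 0.0]
force: [1.5, 0.5, -0.6]
width: 0.473
```

>>> jog_arm:
  moves:
    - {"xyz":[0.65,0.53,0],"twist":[0,0,0],"grip":1}
    - {"xyz":[1.3,1.06,0],"twist":[0,0,0],"grip":1}
    - {"xyz":[1.95,1.6,0],"twist":[0,0,0],"grip":1}
    - {"xyz":[2.6,2.13,0],"twist":[0,0,0],"grip":1}
    - {"xyz":[3.2,2.62,0],"twist":[0,0,0],"grip":1}

```text
clock: 17.55
position: [0.5545, 0.1796, 0.226]
ee_rot: [-1.201, -2.902, 0.001]
force: [0.5, -0.8, -0.8]
width: 0.472
```

>>> jog_arm:
  moves:
    - {"xyz":[0.5,0.4,0],"twist":[0,0,0],"grip":1}
    - {"xyz":[0.67,0.55,0],"twist":[0,0,0],"grip":1}
    - {"xyz":[0.67,0.55,0],"twist":[0,0,0],"grip":1}
    - {"xyz":[0.67,0.55,0],"twist":[0,0,0],"grip":1}

```text
clock: 18.05
position: [0.5507, 0.2275, 0.2262]
ee_rot: [1.205, 2.901, -0.001]
force: [0.1, -0.4, -1.5]
width: 0.471
```

Run:
```python
from h import *
plan([(.552,.228,.0905)])
```

```text
pose [0.5507 0.2275 0.2262] yaw(tool y) 44.88 t 18.05 w 0.471
[0.552  0.228  0.0905] -> [-0.01  0.02  2.26]
```

>>> jog_arm:
  moves:
    - {"xyz":[0,0.02,0.7],"twist":[0,0,0],"grip":1}
    - {"xyz":[0,0.02,1.4],"twist":[0,0,0],"grip":1}
    - {"xyz":[0,0.02,1.9],"twist":[0,0,0],"grip":1}
    - {"xyz":[0,0.02,2.2],"twist":[0,0,0],"grip":1}
    - {"xyz":[0,0.02,2.26],"twist":[0,0,0],"grip":1}

```text
clock: 18.68
position: [0.5511, 0.2294, 0.09]
ee_rot: [-1.204, -2.901, 0.002]
force: [-0.9, -0.0, -0.7]
width: 0.474
```

>>> jog_arm:
  moves:
    - {"xyz":[0,0,0],"twist":[0,0,0],"grip":1}
    - {"xyz":[0,0,0],"twist":[0,0,0],"grip":-0.3}
    - {"xyz":[0,0,0],"twist":[0,0,0],"grip":-0.3}
    - {"xyz":[0,0,0],"twist":[0,0,0],"grip":-0.3}

```text
clock: 19.18
position: [0.5514, 0.2307, 0.0911]
ee_rot: [1.202, 2.902, 0.001]
force: [0.9, 0.3, 0.4]
width: 0.644
```

>>> jog_arm:
  moves:
    - {"xyz":[0,0,-0.6],"twist":[0,0,0],"grip":-0.3}
    - {"xyz":[0,0,-1.4],"twist":[0,0,0],"grip":-0.3}
    - {"xyz":[0,0,-2.3],"twist":[0,0,0],"grip":-0.3}
    - {"xyz":[-0.6,-0.7,-2.35],"twist":[0,0,0],"grip":-1}
    - {"xyz":[-1.2,-1.45,-2.35],"twist":[0,0,0],"grip":-1}

```text
clock: 19.8
position: [0.541, 0.1174, 0.2327]
ee_rot: [1.198, 2.902, 0.003]
force: [1.3, -1.3, 0.1]
width: 0.819
```

>>> jog_arm:
  moves:
    - {"xyz":[-0.6,-0.75,0],"twist":[0,0,0],"grip":-1}
    - {"xyz":[-1.2,-1.5,0],"twist":[0,0,0],"grip":-1}
    - {"xyz":[-1.8,-2.25,0],"twist":[0,0,0],"grip":-1}
    - {"xyz":[-2.4,-2.97,0],"twist":[0,0,0],"grip":-1}
    - {"xyz":[-3,-3.7,0],"twist":[0,0,0],"grip":-1}

```text
clock: 20.42
position: [0.5107, -0.1678, 0.232]
ee_rot: [1.201, 2.902, 0.001]
force: [0.8, 0.3, 0.2]
width: 1.0
```

>>> jog_arm:
  moves:
    - {"xyz":[-0.6,-0.7,0],"twist":[0,0,0],"grip":-1}
    - {"xyz":[-1.2,-1.4,0],"twist":[0,0,0],"grip":-1}
    - {"xyz":[-1.63,-1.93,0],"twist":[0,0,0],"grip":-1}
    - {"xyz":[-1.63,-1.93,0],"twist":[0,0,0],"grip":-1}
    - {"xyz":[-1.63,-1.93,0],"twist":[0,0,0],"grip":-1}

```text
clock: 21.05
position: [0.4984, -0.3164, 0.2314]
ee_rot: [-1.201, -2.902, -0.001]
force: [0.1, 0.5, -0.4]
width: 1.001
```

Run:
```python
from h import *
plan([(.499,-.320,.082)])
```

```text
pose [ 0.4984 -0.3164  0.2314] yaw(tool y) 45.03 t 21.05 w 1.001
[ 0.499 -0.32   0.082] -> [-0.05 -0.04  2.49]
```

>>> jog_arm:
  moves:
    - {"xyz":[-0.05,-0.04,0.7],"twist":[0,0,0],"grip":-1}
    - {"xyz":[-0.05,-0.04,1.4],"twist":[0,0,0],"grip":-1}
    - {"xyz":[-0.05,-0.04,2.1],"twist":[0,0,0],"grip":-1}
    - {"xyz":[-0.05,-0.04,2.49],"twist":[0,0,0],"grip":-1}
    - {"xyz":[-0.05,-0.04,2.49],"twist":[0,0,0],"grip":-1}

```text
clock: 21.68
position: [0.4983, -0.3185, 0.0807]
ee_rot: [-1.197, -2.901, -0.002]
force: [-0.8, 0.7, 1.1]
width: 0.996
```

>>> jog_arm:
  moves:
    - {"xyz":[0,0,0],"twist":[0,0,0],"grip":1}
    - {"xyz":[0,0,0],"twist":[0,0,0],"grip":1}
    - {"xyz":[0,0,0],"twist":[0,0,0],"grip":1}
    - {"xyz":[0,0,0],"twist":[0,0,0],"grip":1}
    - {"xyz":[0,0,0],"twist":[0,0,0],"grip":1}

```text
clock: 22.3
position: [0.4987, -0.3211, 0.0823]
ee_rot: [1.202, 2.902, 0.0]
force: [0.3, 0.3, -0.5]
width: 0.503
```

>>> jog_arm:
  moves:
    - {"xyz":[0,0,-0.3],"twist":[0,0,0],"grip":1}
    - {"xyz":[0,0,-1],"twist":[0,0,0],"grip":1}
    - {"xyz":[0,0,-1.7],"twist":[0,0,0],"grip":1}
    - {"xyz":[0,0,-2.4],"twist":[0,0,0],"grip":1}
    - {"xyz":[0,0,-2.4],"twist":[0,0,0],"grip":1}

```text
clock: 22.92
position: [0.5, -0.3226, 0.2306]
ee_rot: [1.2, 2.896, -0.001]
force: [-1.1, 0.1, -1.3]
width: 0.468
```

Run:
```python
from h import *
plan([(.608,.150,.23)])
```

```text
pose [ 0.5    -0.3226  0.2306] yaw(tool y) 44.98 t 22.93 w 0.468
[0.608 0.15  0.23 ] -> [ 4.3   6.84 -0.  ]
```

>>> jog_arm:
  moves:
    - {"xyz":[0.3,0.5,0],"twist":[0,0,0],"grip":1}
    - {"xyz":[0.75,1.2,0],"twist":[0,0,0],"grip":1}
    - {"xyz":[1.2,1.91,0],"twist":[0,0,0],"grip":1}
    - {"xyz":[1.65,2.62,0],"twist":[0,0,0],"grip":1}
    - {"xyz":[2.1,3.34,0],"twist":[0,0,0],"grip":1}

```text
clock: 23.55
position: [0.5509, -0.0886, 0.226]
ee_rot: [-1.202, -2.902, 0.0]
force: [1.1, -0.3, -1.6]
width: 0.472
```

>>> jog_arm:
  moves:
    - {"xyz":[0.45,0.7,0],"twist":[0,0,0],"grip":1}
    - {"xyz":[0.9,1.43,0],"twist":[0,0,0],"grip":1}
    - {"xyz":[1.35,2.15,0],"twist":[0,0,0],"grip":1}
    - {"xyz":[1.8,2.86,0],"twist":[0,0,0],"grip":1}
    - {"xyz":[2.2,3.5,0],"twist":[0,0,0],"grip":1}

```text
clock: 24.18
position: [0.606, 0.1535, 0.2259]
ee_rot: [-1.201, -2.902, 0.001]
force: [0.5, -1.2, -0.8]
width: 0.474
```

>>> jog_arm:
  moves:
    - {"xyz":[0,0,0],"twist":[0,0,0],"grip":1}
    - {"xyz":[0,0,0],"twist":[0,0,0],"grip":1}
    - {"xyz":[0,0,0],"twist":[0,0,0],"grip":1}

```text
clock: 24.55
position: [0.6062, 0.1498, 0.2262]
ee_rot: [1.205, 2.901, -0.001]
force: [-0.1, 0.4, -1.7]
width: 0.471
```

Run:
```python
from h import *
plan([(.608,.150,.0905)])
```

```text
pose [0.6062 0.1498 0.2262] yaw(tool y) 44.88 t 24.55 w 0.471
[0.608  0.15   0.0905] -> [-0.02  0.03  2.26]
```

Body clearance to the pin bolt is marginal at this yaw, so I'm turning the jaws 12° for this cell.

>>> jog_arm:
  moves:
    - {"xyz":[-0.02,0.03,0.3],"twist":[0,0,-0.6],"grip":1}
    - {"xyz":[-0.02,0.03,0.7],"twist":[0,0,-1.2],"grip":1}
    - {"xyz":[-0.02,0.03,0.8],"twist":[0,0,-1.2],"grip":1}
    - {"xyz":[-0.02,0.03,0.8],"twist":[0,0,-1.2],"grip":1}

```text
clock: 25.05
position: [0.6085, 0.1512, 0.1784]
ee_rot: [-0.897, -3.011, 0.0]
force: [0.8, -0.6, -1.9]
width: 0.473
```

>>> jog_arm:
  moves:
    - {"xyz":[0,0,0.6],"twist":[0,0,0],"grip":1}
    - {"xyz":[0,0,1.1],"twist":[0,0,0],"grip":1}
    - {"xyz":[0,0,1.35],"twist":[0,0,0],"grip":1}
    - {"xyz":[0,0,1.46],"twist":[0,0,0],"grip":1}
    - {"xyz":[0,0,1.46],"twist":[0,0,0],"grip":1}

```text
clock: 25.68
position: [0.6089, 0.1521, 0.0912]
ee_rot: [0.892, 3.011, 0.001]
force: [0.2, -0.4, -0.1]
width: 0.473
```

>>> jog_arm:
  moves:
    - {"xyz":[0,0,0],"twist":[0,0,0],"grip":1}
    - {"xyz":[0,0,0],"twist":[0,0,0],"grip":-0.3}
    - {"xyz":[0,0,0],"twist":[0,0,0],"grip":-0.3}
    - {"xyz":[0,0,0],"twist":[0,0,0],"grip":-0.3}

```text
clock: 26.18
position: [0.6086, 0.1521, 0.0908]
ee_rot: [0.892, 3.012, 0.0]
force: [1.0, -0.2, 0.3]
width: 0.65
```

>>> jog_arm:
  moves:
    - {"xyz":[0,0,-0.6],"twist":[0,0,0],"grip":-0.3}
    - {"xyz":[0,0,-1.4],"twist":[0,0,0],"grip":-0.3}
    - {"xyz":[0,0,-2.3],"twist":[0,0,0.6],"grip":-0.3}
    - {"xyz":[0,0,-2.35],"twist":[0,0,1.2],"grip":-1}
    - {"xyz":[0,0,-2.35],"twist":[0,0,1.2],"grip":-1}

```text
clock: 26.8
position: [0.6086, 0.1522, 0.2321]
ee_rot: [1.201, 2.902, 0.001]
force: [-0.5, -1.2, -0.4]
width: 0.822
```

>>> jog_arm:
  moves:
    - {"xyz":[-0.5,-0.7,0],"twist":[0,0,0],"grip":-1}
    - {"xyz":[-1.05,-1.5,0],"twist":[0,0,0],"grip":-1}
    - {"xyz":[-1.6,-2.3,0],"twist":[0,0,0],"grip":-1}
    - {"xyz":[-2.15,-3.1,0],"twist":[0,0,0],"grip":-1}
    - {"xyz":[-2.7,-3.88,0],"twist":[0,0,0],"grip":-1}

```text
clock: 27.42
position: [0.5573, -0.1288, 0.2306]
ee_rot: [-1.197, -2.903, 0.001]
force: [1.0, 0.3, -0.3]
width: 1.001
```

>>> jog_arm:
  moves:
    - {"xyz":[-0.55,-0.8,0],"twist":[0,0,0],"grip":-1}
    - {"xyz":[-1.1,-1.6,0],"twist":[0,0,0],"grip":-1}
    - {"xyz":[-1.65,-2.35,0],"twist":[0,0,0],"grip":-1}
    - {"xyz":[-2.2,-3.15,0],"twist":[0,0,0],"grip":-1}
    - {"xyz":[-2.62,-3.77,0],"twist":[0,0,0],"grip":-1}

```text
clock: 28.05
position: [0.5081, -0.4005, 0.2303]
ee_rot: [-1.199, -2.902, 0.001]
force: [0.2, 0.1, 0.4]
width: 1.001
```

>>> jog_arm:
  moves:
    - {"xyz":[0,0,0],"twist":[0,0,0],"grip":-1}
    - {"xyz":[0,0,0],"twist":[0,0,0],"grip":-1}

```text
clock: 28.3
position: [0.5096, -0.3974, 0.2304]
ee_rot: [-1.199, -2.902, -0.002]
force: [-0.3, 0.5, 0.1]
width: 0.998
```

Run:
```python
from h import *
plan([(.509,-.400,.082)])
```

```text
pose [ 0.5096 -0.3974  0.2304] yaw(tool y) 45.1 t 28.3 w 0.998
[ 0.509 -0.4    0.082] -> [-0.03 -0.04  2.47]
```

>>> jog_arm:
  moves:
    - {"xyz":[-0.03,-0.04,0.7],"twist":[0,0,0],"grip":-1}
    - {"xyz":[-0.03,-0.04,1.4],"twist":[0,0,0],"grip":-1}
    - {"xyz":[-0.03,-0.04,2.1],"twist":[0,0,0],"grip":-1}
    - {"xyz":[-0.03,-0.04,2.47],"twist":[0,0,0],"grip":-1}
    - {"xyz":[-0.03,-0.04,2.47],"twist":[0,0,0],"grip":-1}

```text
clock: 28.92
position: [0.5091, -0.3983, 0.0813]
ee_rot: [-1.196, -2.901, -0.003]
force: [0.0, 0.0, -0.2]
width: 1.0
```

>>> jog_arm:
  moves:
    - {"xyz":[0,0,0],"twist":[0,0,0],"grip":1}
    - {"xyz":[0,0,0],"twist":[0,0,0],"grip":1}
    - {"xyz":[0,0,0],"twist":[0,0,0],"grip":1}
    - {"xyz":[0,0,0],"twist":[0,0,0],"grip":1}
    - {"xyz":[0,0,0],"twist":[0,0,0],"grip":1}

```text
clock: 29.55
position: [0.5093, -0.4013, 0.0835]
ee_rot: [1.202, 2.902, 0.0]
force: [0.6, 0.0, 0.7]
width: 0.503
```

>>> jog_arm:
  moves:
    - {"xyz":[0,0,-0.3],"twist":[0,0,0],"grip":1}
    - {"xyz":[0,0,-1],"twist":[0,0,0],"grip":1}
    - {"xyz":[0,0,-1.7],"twist":[0,0,0],"grip":1}
    - {"xyz":[0,0,-2.4],"twist":[0,0,0],"grip":1}
    - {"xyz":[0,0,-2.4],"twist":[0,0,0],"grip":1}

```text
clock: 30.18
position: [0.5104, -0.403, 0.2323]
ee_rot: [1.2, 2.896, -0.002]
force: [0.2, 0.4, -1.2]
width: 0.472
```

Run:
```python
from h import *
plan([(.546,.156,.23)])
```

```text
pose [ 0.5104 -0.403   0.2323] yaw(tool y) 44.99 t 30.18 w 0.472
[0.546 0.156 0.23 ] -> [6.17 7.01 0.  ]
```

>>> jog_arm:
  moves:
    - {"xyz":[0.4,0.45,0],"twist":[0,0,0],"grip":1}
    - {"xyz":[0.95,1.08,0],"twist":[0,0,0],"grip":1}
    - {"xyz":[1.55,1.76,0],"twist":[0,0,0],"grip":1}
    - {"xyz":[2.15,2.44,0],"twist":[0,0,0],"grip":1}
    - {"xyz":[2.75,3.12,0],"twist":[0,0,0],"grip":1}

```text
clock: 30.8
position: [0.5244, -0.1503, 0.2272]
ee_rot: [-1.202, -2.902, -0.0]
force: [0.6, -0.0, -0.1]
width: 0.473
```

>>> jog_arm:
  moves:
    - {"xyz":[0.6,0.68,0],"twist":[0,0,0],"grip":1}
    - {"xyz":[1.2,1.36,0],"twist":[0,0,0],"grip":1}
    - {"xyz":[1.8,2.05,0],"twist":[0,0,0],"grip":1}
    - {"xyz":[2.4,2.73,0],"twist":[0,0,0],"grip":1}
    - {"xyz":[3,3.41,0],"twist":[0,0,0],"grip":1}

```text
clock: 31.42
position: [0.5417, 0.1213, 0.2273]
ee_rot: [-1.202, -2.902, 0.0]
force: [0.9, -1.2, -1.3]
width: 0.474
```

>>> jog_arm:
  moves:
    - {"xyz":[0.3,0.35,0],"twist":[0,0,0],"grip":1}
    - {"xyz":[0.42,0.48,0],"twist":[0,0,0],"grip":1}
    - {"xyz":[0.42,0.48,0],"twist":[0,0,0],"grip":1}
    - {"xyz":[0.42,0.48,0],"twist":[0,0,0],"grip":1}

```text
clock: 31.92
position: [0.5449, 0.1559, 0.2275]
ee_rot: [1.206, 2.901, -0.001]
force: [-1.4, -0.6, -1.2]
width: 0.476
```

Run:
```python
from h import *
plan([(.546,.156,.0905)])
```

```text
pose [0.5449 0.1559 0.2275] yaw(tool y) 44.87 t 31.93 w 0.476
[0.546  0.156  0.0905] -> [-0.01  0.02  2.28]
```

>>> jog_arm:
  moves:
    - {"xyz":[0,0.02,0.7],"twist":[0,0,0],"grip":1}
    - {"xyz":[0,0.02,1.4],"twist":[0,0,0],"grip":1}
    - {"xyz":[0,0.02,1.9],"twist":[0,0,0],"grip":1}
    - {"xyz":[0,0.02,2.2],"twist":[0,0,0],"grip":1}
    - {"xyz":[0,0.02,2.28],"twist":[0,0,0],"grip":1}

```text
clock: 32.55
position: [0.5453, 0.1568, 0.0901]
ee_rot: [-1.205, -2.901, 0.003]
force: [-8.4, -5.3, 30.7]
width: 0.474
```

>>> jog_arm:
  moves:
    - {"xyz":[0,0,0],"twist":[0,0,0],"grip":1}
    - {"xyz":[0,0,0],"twist":[0,0,0],"grip":-0.3}
    - {"xyz":[0,0,0],"twist":[0,0,0],"grip":-0.3}
    - {"xyz":[0,0,0],"twist":[0,0,0],"grip":-0.3}

```text
clock: 33.05
position: [0.5458, 0.1589, 0.0909]
ee_rot: [1.202, 2.902, 0.001]
force: [-0.6, 0.0, -0.5]
width: 0.646
```

>>> jog_arm:
  moves:
    - {"xyz":[0,0,-0.8],"twist":[0,0,0],"grip":-0.3}
    - {"xyz":[0,0,-1.7],"twist":[0,0,0],"grip":-0.3}
    - {"xyz":[0,0,-2.6],"twist":[0,0,0],"grip":-0.3}
    - {"xyz":[-0.5,0.4,-3.4],"twist":[0,0,0],"grip":0}
    - {"xyz":[-1.04,0.75,-4],"twist":[0,0,0],"grip":1}

```text
clock: 33.67
position: [0.6225, 0.1471, 0.3336]
ee_rot: [1.199, 2.902, 0.004]
force: [1.1, -0.0, -0.6]
width: 0.48
```

>>> jog_arm:
  moves:
    - {"xyz":[0,0,-0.3],"twist":[0,0,0],"grip":1}
    - {"xyz":[0,0,-0.3],"twist":[0,0,0],"grip":1}
    - {"xyz":[0,0,-0.3],"twist":[0,0,0],"grip":1}
    - {"xyz":[0,0,-0.3],"twist":[0,0,0],"grip":1}

```text
clock: 34.17
position: [0.6208, 0.1468, 0.3475]
ee_rot: [-1.201, -2.901, 0.001]
force: [0.3, -0.2, 0.7]
width: 0.052
```

Run:
```python
from h import *
im,s=snap('wrist','w3'); im2,_=snap('side','s2')
cv2.imwrite('pics/z3.png',np.hstack([cv2.resize(im[0:260,100:460],(540,390)),cv2.resize(im2[125:255,255:345],(270,390))])[:,:800])
plan([(.68,-.06,.25),(.68,-.06,.148)])
```

```text
pose [0.6211 0.1467 0.3479] yaw(tool y) 45.03 t 34.27 w 0.009
[ 0.68 -0.06  0.25] -> [-3.13 -1.74  1.63]
[ 0.68  -0.06   0.148] -> [-3.13 -1.74  3.33]
```

View pics/z3.png

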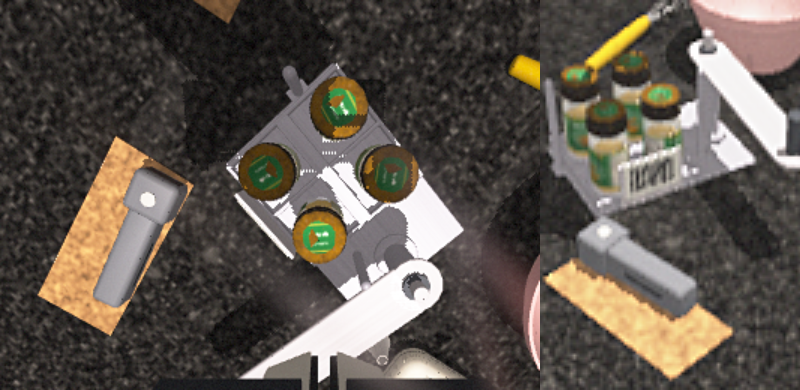

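All four jars stand upright in separate cells with the strip open. Now I'll close the strip.

>>> jog_arm:
  moves:
    - {"xyz":[-0.75,-0.4,0.2],"twist":[0,0,0],"grip":1}
    - {"xyz":[-1.5,-0.8,0.5],"twist":[0,0,0],"grip":1}
    - {"xyz":[-2.3,-1.2,0.9],"twist":[0,0,0],"grip":1}
    - {"xyz":[-3.03,-1.57,1.2],"twist":[0,0,0],"grip":1}
    - {"xyz":[-3.03,-1.57,1.5],"twist":[0,0,0],"grip":1}

```text
clock: 34.9
position: [0.6834, -0.0547, 0.2576]
ee_rot: [1.212, 2.897, -0.005]
force: [-1.5, -0.4, 0.2]
width: 0.005
```

>>> jog_arm:
  moves:
    - {"xyz":[0,0,0.3],"twist":[0,0,0],"grip":1}
    - {"xyz":[0,0,0.3],"twist":[0,0,0],"grip":1}
    - {"xyz":[0,0,0.3],"twist":[0,0,0],"grip":1}

```text
clock: 35.28
position: [0.6838, -0.0472, 0.2412]
ee_rot: [1.199, 2.903, 0.001]
force: [-0.4, -0.1, 0.4]
width: 0.004
```

Run:
```python
from h import *
plan([(.683,-.048,.148)])
im=arm.get_image('side'); cv2.imwrite('pics/s3.png',cv2.resize(im[100:240,270:450],None,fx=3,fy=3))
O=np.array([.69,.1793]);n=np.array([.707,-.707])
pts=[(*(O+.205*np.array([np.cos(q),np.sin(q)])+.0185*n),.148) for q in np.radians([261,254,247,240,233,226,219,212,205,198,191,185,180,176.5])]
plan(pts,start=(.683,-.048,.148))
```

```text
pose [ 0.6838 -0.0472  0.2412] yaw(tool y) 45.12 t 35.27 w 0.004
[ 0.683 -0.048  0.148] -> [ 0.   -0.02  1.55]
pose [ 0.684  -0.0475  0.2415] yaw(tool y) 45.1 t 35.33 w 0.009
[ 0.671  -0.0363  0.148 ] -> [ 0.28 -0.   -0.  ]
[ 0.6466 -0.0308  0.148 ] -> [ 0.63 -0.23 -0.  ]
[ 0.623  -0.0225  0.148 ] -> [ 1.01 -0.4  -0.  ]
[ 0.6006 -0.0113  0.148 ] -> [ 1.4  -0.54 -0.  ]
[0.5797 0.0025 0.148 ] -> [ 1.81 -0.62 -0.  ]
[0.5607 0.0188 0.148 ] -> [ 2.23 -0.65 -0.  ]
[0.5438 0.0372 0.148 ] -> [ 2.65 -0.63 -0.  ]
[0.5292 0.0576 0.148 ] -> [ 3.06 -0.56 -0.  ]
[0.5173 0.0796 0.148 ] -> [ 3.46 -0.44 -0.  ]
[0.5081 0.1029 0.148 ] -> [ 3.84 -0.28 -0.  ]
[0.5018 0.1271 0.148 ] -> [ 4.2  -0.06 -0.  ]
[0.4989 0.1484 0.148 ] -> [ 4.48  0.15 -0.  ]
[0.4981 0.1662 0.148 ] -> [ 4.7   0.35 -0.  ]
[0.4985 0.1787 0.148 ] -> [ 4.85  0.51 -0.  ]
```

View pics/s3.png

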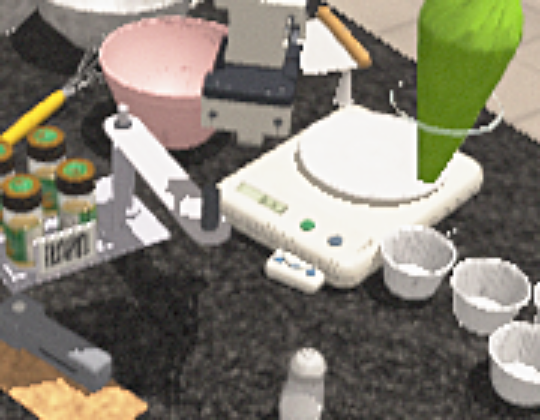

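>>> jog_arm:
  moves:
    - {"xyz":[0,0,0.6],"twist":[0,0,0],"grip":1}
    - {"xyz":[0,0,1.2],"twist":[0,0,0],"grip":1}
    - {"xyz":[0,0,1.55],"twist":[0,0,0],"grip":1}
    - {"xyz":[0,0,1.55],"twist":[0,0,0],"grip":1}

```text
clock: 35.83
position: [0.6829, -0.0479, 0.1468]
ee_rot: [-1.2, -2.901, 0.001]
force: [-0.7, 0.4, 0.4]
width: 0.005
```

>>> jog_arm:
  moves:
    - {"xyz":[0.15,0,0],"twist":[0,0,0],"grip":1}
    - {"xyz":[0.3,-0.02,0],"twist":[0,0,0],"grip":1}
    - {"xyz":[0.63,-0.23,0],"twist":[0,0,0],"grip":1}
    - {"xyz":[1.01,-0.4,0],"twist":[0,0,0],"grip":1}
    - {"xyz":[1.4,-0.54,0],"twist":[0,0,0],"grip":1}

```text
clock: 36.45
position: [0.6006, -0.0119, 0.1487]
ee_rot: [1.202, 2.901, 0.001]
force: [0.3, 0.3, -0.6]
width: 0.002
```

>>> jog_arm:
  moves:
    - {"xyz":[0.41,-0.08,0],"twist":[0,0,0],"grip":1}
    - {"xyz":[0.83,-0.11,0],"twist":[0,0,0],"grip":1}
    - {"xyz":[1.25,-0.09,0],"twist":[0,0,0],"grip":1}
    - {"xyz":[1.66,-0.02,0],"twist":[0,0,0],"grip":1}
    - {"xyz":[2.06,0.1,0],"twist":[0,0,0],"grip":1}

```text
clock: 37.08
position: [0.5175, 0.0802, 0.1486]
ee_rot: [1.201, 2.902, 0.002]
force: [0.7, -0.4, 0.8]
width: 0.005
```

>>> jog_arm:
  moves:
    - {"xyz":[0.38,0.16,0],"twist":[0,0,0],"grip":1}
    - {"xyz":[0.74,0.38,0],"twist":[0,0,0],"grip":1}
    - {"xyz":[1.02,0.59,0],"twist":[0,0,0],"grip":1}
    - {"xyz":[1.24,0.79,0],"twist":[0,0,0],"grip":1}
    - {"xyz":[1.32,0.87,0],"twist":[0,0,0],"grip":1}

```text
clock: 37.7
position: [0.499, 0.1737, 0.1481]
ee_rot: [1.2, 2.903, 0.002]
force: [0.2, -1.0, 0.4]
width: 0.0
```

>>> jog_arm:
  moves:
    - {"xyz":[0.04,0.04,0],"twist":[0,0,0],"grip":1}
    - {"xyz":[0.08,0.08,0],"twist":[0,0,0],"grip":1}
    - {"xyz":[0.08,0.08,0],"twist":[0,0,0],"grip":1}
    - {"xyz":[0.08,0.08,0],"twist":[0,0,0],"grip":1}

```text
clock: 38.2
position: [0.499, 0.1788, 0.1475]
ee_rot: [-1.203, -2.902, 0.0]
force: [0.9, -0.3, -0.2]
width: 0.005
```

>>> jog_arm:
  moves:
    - {"xyz":[0.05,0.05,0],"twist":[0,0,0],"grip":1}
    - {"xyz":[0.08,0.08,0],"twist":[0,0,0],"grip":1}
    - {"xyz":[0.08,0.08,0],"twist":[0,0,0],"grip":1}

```text
clock: 38.58
position: [0.4992, 0.1813, 0.1474]
ee_rot: [1.207, 2.899, -0.008]
force: [-0.8, -15.0, 4.9]
width: -0.0
```

Run:
```python
from h import *
s=arm.observe(); print(s['position'],s['force'])
im,s=snap('side','s4'); cv2.imwrite('pics/z4.png',cv2.resize(im[120:260,230:370],None,fx=4,fy=4,interpolation=2))
```

```text
[0.4991929  0.18133639 0.14740809] [ -0.81449745 -15.0192127    4.87966794]
```

View pics/z4.png

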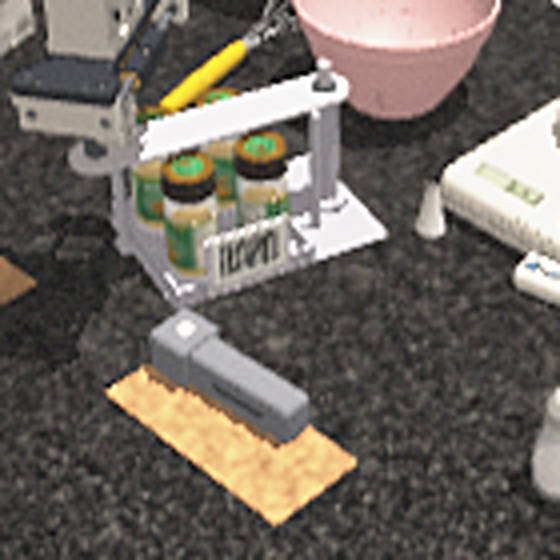

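The strip is shut against its stop (15 N felt). The scanner has been knocked toward the label side of the mat. I'll back off and measure the scanner and mat from above.

>>> jog_arm:
  moves:
    - {"xyz":[-0.3,0,0],"twist":[0,0,0],"grip":1}
    - {"xyz":[-0.6,0,0],"twist":[0,0,0],"grip":1}
    - {"xyz":[-0.6,0,-1],"twist":[0,0,0],"grip":1}
    - {"xyz":[-0.6,0,-2],"twist":[0,0,0],"grip":1}
    - {"xyz":[-0.6,0,-3],"twist":[0,0,0],"grip":1}

```text
clock: 39.25
position: [0.5249, 0.16, 0.3297]
ee_rot: [1.203, 2.902, 0.001]
force: [0.9, 0.6, 0.1]
width: 0.006
```

>>> jog_arm:
  moves:
    - {"xyz":[-0.65,-0.65,0],"twist":[0,0,0],"grip":-1}
    - {"xyz":[-1.3,-1.3,0],"twist":[0,0,0],"grip":-1}
    - {"xyz":[-1.95,-1.95,0],"twist":[0,0,0],"grip":-1}
    - {"xyz":[-2.5,-2.6,0],"twist":[0,0,0],"grip":-1}
    - {"xyz":[-2.5,-2.6,0],"twist":[0,0,0],"grip":-1}

```text
clock: 39.88
position: [0.5199, -0.0613, 0.3283]
ee_rot: [1.213, 2.896, -0.001]
force: [1.1, 0.0, -1.2]
width: 0.498
```

>>> jog_arm:
  moves:
    - {"xyz":[0,0,0],"twist":[0,0,0],"grip":-1}
    - {"xyz":[0,0,0],"twist":[0,0,0],"grip":-1}
    - {"xyz":[0,0,0],"twist":[0,0,0],"grip":-1}

```text
clock: 40.25
position: [0.5205, -0.0547, 0.3274]
ee_rot: [-1.199, -2.904, -0.0]
force: [-0.0, 0.3, -0.1]
width: 0.827
```

Run:
```python
from h import *
im,s=snap('wrist','w4'); print(s['position'],s['joints'].round(2)); np.save('w4.npy',np.r_[s['position'],s['ee_rot']])
snap('top','top2')
cv2.imwrite('pics/z5.png',cv2.resize(im[0:240,140:480],(680*1,480)))
```

```text
[ 0.52046205 -0.05473433  0.32744505] [-0.51  0.21  0.64  1.72 -0.13  1.26  0.95]
```

View pics/z5.png

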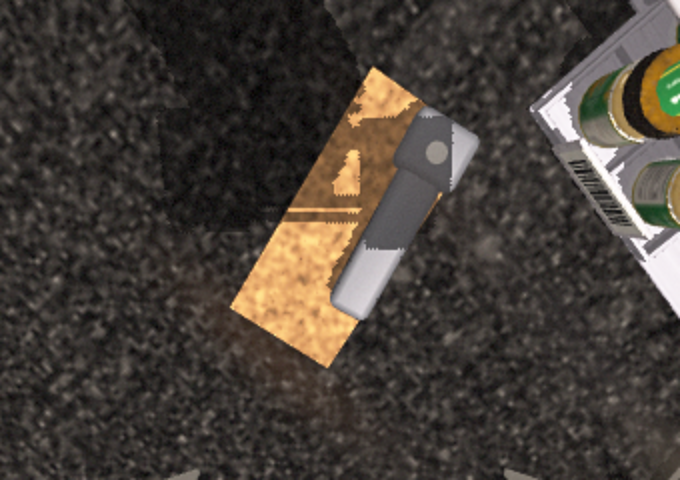

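Run:
```python
from h import *
v=np.load('w4.npy'); s=dict(position=v[:3],ee_rot=v[3:])
g=lambda x,y,z: pix2plane('wrist',((x)/2+140-.25,y/2-.25),z,s)[:2]
a,b,c=g(373,67,.003),g(231,306,.003),g(327,368,.003)
print('mat',a,b,c,np.linalg.norm(a-b),np.linalg.norm(b-c),'centre',(a+c)/2,'dir',np.degrees(np.arctan2(*(a-b)[::-1])))
h=g(437,151,.041); t=g(350,302,.037); d=h-t
print('head',h,'tail',t,np.linalg.norm(d),np.degrees(np.arctan2(d[1],d[0])))
for p in [(405,172),(333,288),(445,193),(377,300),(420,110),(478,140),(450,190),(395,160)]: print(p,g(*p,.041).round(4))
u=d/np.linalg.norm(d); print('origin from head',h-.05*u,'from tail',t+.07*u)
```

```text
mat [0.41646614 0.06993386] [ 0.45627214 -0.11298889] [ 0.53807999 -0.09670574] 0.1872037684487263 0.08341261751397229 centre [ 0.47727306 -0.01338594] dir 102.27679234145903
head [0.48237648 0.05976452] tail [ 0.51143226 -0.04576996] 0.10946125032366497 105.39330892079954
(405, 172) [0.4773 0.0371]
(333, 288) [ 0.4965 -0.0467]
(445, 193) [0.5044 0.0464]
(377, 300) [ 0.5227 -0.0316]
(420, 110) [0.4577 0.0683]
(478, 140) [0.4956 0.0822]
(450, 190) [0.5053 0.0499]
(395, 160) [0.4677 0.0375]
origin from head [0.49564866 0.0115582 ] from tail [0.49285122 0.02171889]
```

>>> jog_arm:
  moves:
    - {"xyz":[0.4,0.2,0.7],"twist":[0,0,0.8],"grip":-1}
    - {"xyz":[0.8,0.4,1.5],"twist":[0,0,1.6],"grip":-1}
    - {"xyz":[1.05,0.45,2.2],"twist":[0,0,2.4],"grip":-1}
    - {"xyz":[1.05,0.45,2.9],"twist":[0,0,3.1],"grip":-1}
    - {"xyz":[1.05,0.45,3.3],"twist":[0,0,3.1],"grip":-1}

```text
clock: 40.98
position: [0.4938, 0.0085, 0.1277]
ee_rot: [-1.934, -2.474, 0.003]
force: [-0.5, 0.9, 1.0]
width: 1.0
```

>>> jog_arm:
  moves:
    - {"xyz":[0,0,0],"twist":[0,0,0],"grip":-1}
    - {"xyz":[0,0,0],"twist":[0,0,0],"grip":-1}
    - {"xyz":[0,0,0],"twist":[0,0,0],"grip":-1}

```text
clock: 41.35
position: [0.4956, 0.0078, 0.1307]
ee_rot: [1.933, 2.475, 0.003]
force: [0.1, 0.2, -0.1]
width: 1.002
```

Run:
```python
from h import *
plan([(.495,.009,.022)])
```

```text
pose [0.4956 0.0078 0.1307] yaw(tool y) 14.02 t 41.35 w 1.002
[0.495 0.009 0.022] -> [ 0.02 -0.01  1.81]
```

>>> jog_arm:
  moves:
    - {"xyz":[0.02,0,0.6],"twist":[0,0,0],"grip":-1}
    - {"xyz":[0.02,0,1.2],"twist":[0,0,0],"grip":-1}
    - {"xyz":[0.02,0,1.6],"twist":[0,0,0],"grip":-1}
    - {"xyz":[0.02,0,1.81],"twist":[0,0,0],"grip":-1}
    - {"xyz":[0.02,0,1.81],"twist":[0,0,0],"grip":-1}

```text
clock: 41.98
position: [0.4946, 0.0089, 0.0211]
ee_rot: [-1.934, -2.476, -0.0]
force: [-1.3, -0.3, 0.1]
width: 1.001
```

>>> jog_arm:
  moves:
    - {"xyz":[0,0,0],"twist":[0,0,0],"grip":1}
    - {"xyz":[0,0,0],"twist":[0,0,0],"grip":1}
    - {"xyz":[0,0,0],"twist":[0,0,0],"grip":1}
    - {"xyz":[0,0,0],"twist":[0,0,0],"grip":1}
    - {"xyz":[0,0,0],"twist":[0,0,0],"grip":1}
  force: 40

```text
clock: 42.6
position: [0.4945, 0.009, 0.021]
ee_rot: [1.934, 2.476, 0.0]
force: [-0.8, 0.3, -0.8]
width: 0.509
```

>>> jog_arm:
  moves:
    - {"xyz":[0,0,0],"twist":[0,0,0],"grip":1}
    - {"xyz":[0,0,0],"twist":[0,0,0],"grip":1}
    - {"xyz":[0,0,-0.3],"twist":[0,0,0],"grip":1}
    - {"xyz":[0,0,-0.6],"twist":[0,0,0],"grip":1}
    - {"xyz":[0,0,-0.6],"twist":[0,0,0],"grip":1}

```text
clock: 43.22
position: [0.4951, 0.009, 0.0576]
ee_rot: [1.933, 2.475, 0.002]
force: [-0.2, 0.4, -0.9]
width: 0.324
```

Run:
```python
from h import *
s=arm.observe(); print(s['force'])
plan([(.5583,-.0595,.055),(.5583,-.0595,.038)])
```

```text
[-0.17678532  0.44603118 -0.87605692]
pose [0.4951 0.009  0.0576] yaw(tool y) 14.02 t 43.23 w 0.324
[ 0.5583 -0.0595  0.055 ] -> [-1.36  0.74  0.05]
[ 0.5583 -0.0595  0.038 ] -> [-1.36  0.74  0.33]
```

Scanner gripped (width 30 mm). I'm moving it in front of the label and checking with the camera once it's there.

>>> jog_arm:
  moves:
    - {"xyz":[-0.4,0.2,0.05],"twist":[0,0,0.5],"grip":1}
    - {"xyz":[-0.8,0.45,0.1],"twist":[0,0,1.1],"grip":1}
    - {"xyz":[-1.2,0.65,0.2],"twist":[0,0,1.7],"grip":1}
    - {"xyz":[-1.36,0.74,0.33],"twist":[0,0,1.9],"grip":1}
    - {"xyz":[-1.36,0.74,0.33],"twist":[0,0,1.9],"grip":1}

```text
clock: 43.85
position: [0.5565, -0.0597, 0.0359]
ee_rot: [-2.315, -2.122, 0.003]
force: [-0.1, 0.4, -0.5]
width: 0.322
```

>>> jog_arm:
  moves:
    - {"xyz":[0,0,0],"twist":[0,0,0],"grip":1}
    - {"xyz":[0,0,0],"twist":[0,0,0],"grip":1}

```text
clock: 44.1
position: [0.5569, -0.0585, 0.0373]
ee_rot: [-2.314, -2.124, -0.001]
force: [-0.4, 0.3, -0.5]
width: 0.325
```

Run:
```python
from h import *
plan([])
im,s=snap('wrist','w5'); np.save('w5.npy',np.r_[s['position'],s['ee_rot']])
im2,_=snap('side','s5')
cv2.imwrite('pics/z6.png',np.hstack([cv2.resize(im2[130:270,250:390],(480,480),interpolation=2),cv2.resize(im,(320,200))[:, :320] if 0 else np.vstack([cv2.resize(im,(320,200)),np.zeros((280,320,3),np.uint8)])]))
EOF=0
```

```text
pose [ 0.5569 -0.0585  0.0373] yaw(tool y) -4.89 t 44.1 w 0.325
```

View pics/z6.png

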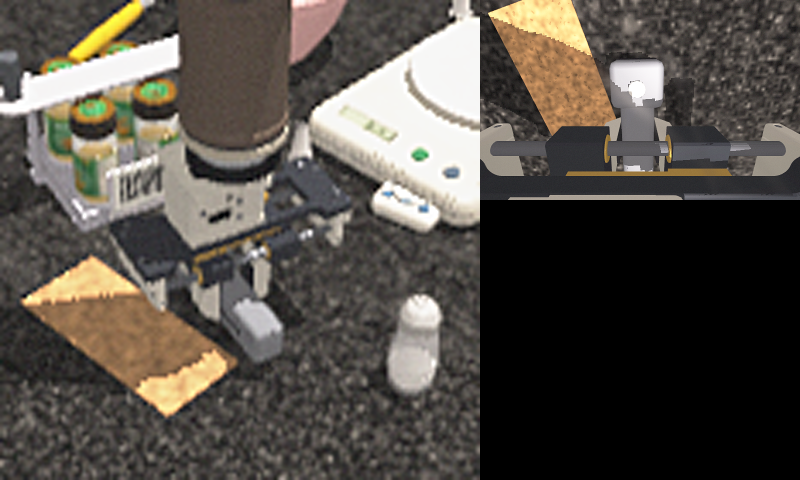

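Run:
```python
from h import *
v=np.load('w5.npy'); s=dict(position=v[:3],ee_rot=v[3:])
c,sn=np.cos(np.radians(85)),np.sin(np.radians(85)); u=np.array([c,sn])
for uv in [(314,166),(270,118),(270,216),(362,118),(362,210)]: print(uv,pix2plane('wrist',uv,.058,s).round(4))
print('expected head ctr',np.array([.5583,-.0595])+.055*u,'label proj',proj('wrist',(.5735,.1148,.062),s))
```

```text
(314, 166) [ 0.5606 -0.0025  0.058 ]
(270, 118) [0.5457 0.0171 0.058 ]
(270, 216) [ 0.5408 -0.0218  0.058 ]
(362, 118) [0.5801 0.0142 0.058 ]
(362, 210) [ 0.5786 -0.0224  0.058 ]
expected head ctr [ 0.56309357 -0.00470929] label proj [ 323.92830755 -255.84420561]
```

>>> jog_arm:
  moves:
    - {"xyz":[0,0,0],"twist":[0,0,0],"grip":1}
    - {"xyz":[0,0,0],"twist":[0,0,0],"grip":1}
    - {"xyz":[0,0,0],"twist":[0,0,0],"grip":1}
    - {"xyz":[0,0,0],"twist":[0,0,0],"grip":1}
    - {"xyz":[0,0,0],"twist":[0,0,0],"grip":1}

```text
clock: 44.82
position: [0.5573, -0.0595, 0.0371]
ee_rot: [2.316, 2.123, -0.0]
force: [-0.2, -0.1, -1.3]
width: 0.326
```

>>> jog_arm:
  moves:
    - {"xyz":[0,0,0],"twist":[0,0,0],"grip":1}
    - {"xyz":[0,0,0],"twist":[0,0,0],"grip":1}
    - {"xyz":[0,0,0],"twist":[0,0,0],"grip":1}
    - {"xyz":[0,0,0],"twist":[0,0,0],"grip":1}
    - {"xyz":[0,0,0],"twist":[0,0,0],"grip":1}

```text
clock: 45.45
position: [0.5573, -0.0595, 0.0372]
ee_rot: [-2.316, -2.123, -0.0]
force: [-1.1, 1.1, -0.0]
width: 0.321
```

>>> jog_arm:
  moves:
    - {"xyz":[0,0,0],"twist":[0,0,0],"grip":1}
    - {"xyz":[0,0,0],"twist":[0,0,0],"grip":1}
    - {"xyz":[0,0,0],"twist":[0,0,0],"grip":1}
    - {"xyz":[0,0,0],"twist":[0,0,0],"grip":1}
    - {"xyz":[0,0,0],"twist":[0,0,0],"grip":1}

```text
clock: 46.08
position: [0.5573, -0.0595, 0.0372]
ee_rot: [-2.316, -2.123, -0.0]
force: [0.1, 0.3, -1.4]
width: 0.326
```

>>> jog_arm:
  moves:
    - {"xyz":[0,0,0],"twist":[0,0,0],"grip":1}
    - {"xyz":[0,0,0],"twist":[0,0,0],"grip":1}
    - {"xyz":[0,0,0],"twist":[0,0,0],"grip":1}
    - {"xyz":[0,0,0],"twist":[0,0,0],"grip":1}
    - {"xyz":[0,0,0],"twist":[0,0,0],"grip":1}

```text
clock: 46.7
position: [0.5573, -0.0595, 0.0371]
ee_rot: [-2.316, -2.123, -0.0]
force: [0.2, 0.0, -1.6]
width: 0.322
```

>>> jog_arm:
  moves:
    - {"xyz":[0,0,0],"twist":[0,0,0],"grip":1}
    - {"xyz":[0,0,0],"twist":[0,0,0],"grip":1}
    - {"xyz":[0,0,0],"twist":[0,0,0],"grip":1}
    - {"xyz":[0,0,0],"twist":[0,0,0],"grip":1}
    - {"xyz":[0,0,0],"twist":[0,0,0],"grip":1}

```text
clock: 47.32
position: [0.5573, -0.0595, 0.0372]
ee_rot: [2.316, 2.123, 0.0]
force: [0.7, 0.2, -0.8]
width: 0.324
```

>>> jog_arm:
  moves:
    - {"xyz":[0,0,0],"twist":[0,0,0],"grip":1}
    - {"xyz":[0,0,0],"twist":[0,0,0],"grip":1}
    - {"xyz":[0,0,0],"twist":[0,0,0],"grip":1}
    - {"xyz":[0,0,0],"twist":[0,0,0],"grip":1}
    - {"xyz":[0,0,0],"twist":[0,0,0],"grip":1}

```text
clock: 47.95
position: [0.5573, -0.0595, 0.0372]
ee_rot: [-2.316, -2.123, 0.0]
force: [0.1, -0.4, -1.6]
width: 0.325
```

Held for over 3.7 s with the head within 3 mm of where I wanted it. I'll check that it didn't slip, then lay it down.

Run:
```python
from h import *
a=cv2.imread('pics/w5.png'); b,s=snap('wrist','w6')
print(cv2.phaseCorrelate(np.float32(a[100:240,250:390,1]),np.float32(b[100:240,250:390,1])), cv2.absdiff(a,b)[100:240,250:390].mean())
```

```text
((-0.2636555654436563, -0.0745178031690017), 0.7798167470796609) 5.776666666666666
```

>>> jog_arm:
  moves:
    - {"xyz":[0,0,-0.4],"twist":[0,0,0],"grip":1}
    - {"xyz":[0.2,-0.5,-0.5],"twist":[0,0,-0.6],"grip":1}
    - {"xyz":[0.4,-1,-0.5],"twist":[0,0,-1.2],"grip":1}
    - {"xyz":[0.57,-1.38,-0.4],"twist":[0,0,-1.73],"grip":1}
    - {"xyz":[0.57,-1.38,-0.2],"twist":[0,0,-1.73],"grip":1}

```text
clock: 48.62
position: [0.4765, -0.0171, 0.0492]
ee_rot: [-1.967, -2.448, -0.001]
force: [0.2, 0.1, -1.5]
width: 0.33
```

>>> jog_arm:
  moves:
    - {"xyz":[0,0,0],"twist":[0,0,0],"grip":1}
    - {"xyz":[0,0,0],"twist":[0,0,0],"grip":1}
    - {"xyz":[0,0,0],"twist":[0,0,0],"grip":1}

```text
clock: 49.0
position: [0.4785, -0.0187, 0.0493]
ee_rot: [1.971, 2.445, 0.0]
force: [0.3, 0.5, -1.3]
width: 0.326
```

Run:
```python
from h import *
plan([(.478,-.018,.022)])
```

```text
pose [ 0.4785 -0.0187  0.0493] yaw(tool y) 12.26 t 49.0 w 0.326
[ 0.478 -0.018  0.022] -> [ 0.01 -0.01  0.46]
```

>>> jog_arm:
  moves:
    - {"xyz":[0,0,0.2],"twist":[0,0,0],"grip":1}
    - {"xyz":[0,0,0.38],"twist":[0,0,0],"grip":1}
    - {"xyz":[0,0,0.45],"twist":[0,0,0],"grip":1}
    - {"xyz":[0,0,0.45],"twist":[0,0,0],"grip":1}
    - {"xyz":[0,0,0.45],"twist":[0,0,0],"grip":1}

```text
clock: 49.62
position: [0.4779, -0.0183, 0.0222]
ee_rot: [1.971, 2.447, 0.0]
force: [0.1, -0.1, -0.2]
width: 0.323
```

>>> jog_arm:
  moves:
    - {"xyz":[0,0,0],"twist":[0,0,0],"grip":-0.2}
    - {"xyz":[0,0,0],"twist":[0,0,0],"grip":-1}
    - {"xyz":[0,0,0],"twist":[0,0,0],"grip":-1}
    - {"xyz":[0,0,0],"twist":[0,0,0],"grip":-1}
    - {"xyz":[0,0,0],"twist":[0,0,0],"grip":-1}

```text
clock: 50.25
position: [0.4778, -0.0182, 0.0222]
ee_rot: [-1.97, -2.447, -0.0]
force: [-0.4, 0.1, -0.2]
width: 0.821
```

>>> jog_arm:
  moves:
    - {"xyz":[0,0,-0.8],"twist":[0,0,0],"grip":-1}
    - {"xyz":[0,0,-1.7],"twist":[0,0,0],"grip":-1}
    - {"xyz":[-0.4,0,-2.6],"twist":[0,0,0],"grip":-1}
    - {"xyz":[-0.8,0,-3.5],"twist":[0,0,0],"grip":-1}
    - {"xyz":[-1.2,0,-4.4],"twist":[0,0,0],"grip":-1}

```text
clock: 50.88
position: [0.4929, -0.0893, 0.2881]
ee_rot: [1.97, 2.447, 0.001]
force: [1.0, -0.0, -1.1]
width: 1.001
```

>>> jog_arm:
  moves:
    - {"xyz":[0,0,-0.6],"twist":[0,0,0],"grip":-1}
    - {"xyz":[0,0,-0.6],"twist":[0,0,0],"grip":-1}
    - {"xyz":[0,0,-0.6],"twist":[0,0,0],"grip":-1}
    - {"xyz":[0,0,-0.6],"twist":[0,0,0],"grip":-1}

```text
clock: 51.38
position: [0.4925, -0.0882, 0.3209]
ee_rot: [-1.969, -2.446, 0.002]
force: [0.4, -0.6, -0.5]
width: 1.0
```

Run:
```python
from h import *
im,s=snap('wrist','w7'); print(s['position'],s['force']); np.save('w7.npy',np.r_[s['position'],s['ee_rot']])
im2,_=snap('side','s7')
cv2.imwrite('pics/z7.png',np.hstack([cv2.resize(im[0:240,160:480],(480,360)),cv2.resize(im2[130:300,230:380],(318,360),interpolation=2)]))
```

```text
[ 0.49246572 -0.08817862  0.32093867] [ 0.41237614 -0.58364768 -0.50725389]
```

View pics/z7.png

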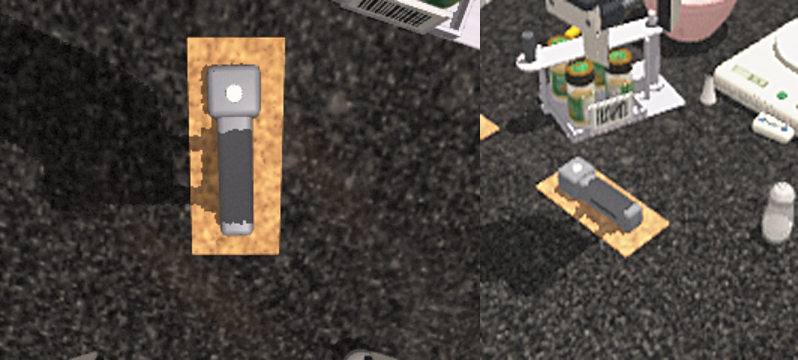

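The scanner lies centred along its mat, the strip is shut over four upright jars, the shaker is standing, and the arm is clear of everything.

```bash
python3 -c "
from h import *
print(arm.sign_off())"
```

```text
the job is handed in; nothing more can be done
None
```

The job is done and handed in at about 51 s of the 210 s allowed; sign-off gives no verdict.

- **Strip:** I swung it open until it pressed on its stop with about 17 N. After packing I swung it shut to its other stop, which pushed back with 15 N.
- **Jars:** All four stand upright in separate cells. The jar in the far-right cell was set down with the jaws turned 12°, so the gripper body would clear the pin bolt. The last jar pressed on the cell floor with about 31 N when it was lowered; the later pictures show it standing normally.
- **Scan:** I found the scanner knocked a few centimetres toward the carrier and measured its position again before gripping it. I held it about 10 cm from the label for roughly 3.8 s. Its head measured within about 3 mm of the planned line, and it didn't slip in the grip.
- **Last pictures:** The scanner lies released, centred and along the right-hand mat. The strip is shut over the jars, the shaker is still standing, and the arm is clear of everything.

None of the checks failed. I didn't measure the strip's final angle from an image; that it is fully home rests on the force felt at the stop and on the side view.

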